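# Balance a closed tube case on the rail of a see-saw mixer and engage the drive

### The job

Lay the closed tube case across the rubber-topped rail of the see-saw mixer, lengthways of the mixer, so that it balances there by itself, level and let go; the tubes inside are unevenly spread, so feel for the balance point while you still hold the case, set it down gently and never let it tip or press it hard on the rail. When it stands balanced, throw the mixer's drive lever over to its other stop, and leave the things around undisturbed.

Things in the scene. Friction and masses are not known exactly. Their poses are not given: they have to be found in the camera images.
- case_mid (a point): Middle of the closed tube case (grey, white lid, plain bar with parallel sides and flat underside): 46 mm wide (x), 300 mm long (y), 40 mm high; this point is 20 mm above its underside. Lies flat on the worktop at first. Weighs 0.25 to 0.75 kg. Its centre of mass lies up to 45 mm from here along y, to either side, hidden: held here, it turns the wrist with weight times that distance.
- mixer: See-saw mixer, fixed: white housing 140 mm (x) by 180 mm (y), deck 46 mm high, control strip on the -x side. Origin on the worktop; the rail's middle is 10 mm from it towards +x. y runs along the mixer's long side: the case is to lie along y, either way round.
- rail_top (a point): Middle of the fulcrum rail's flat rubber top, 86 mm above the worktop. The rail is 58 mm long (mixer's x) and only 10 mm wide (mixer's y): a case across it stays level only with its centre of mass over those 10 mm. Axes as the mixer's. A roller on each side, 62 mm off along y, ends 29 mm lower and does not carry the case.
- drive_lever (a joint): Drive lever, rad: 0 as found, leaning 0.5 rad to the mixer's -y; 1.0 at the other stop, leaning 0.5 rad to +y. Pushed sideways at the knob with about 2 N; stays where it is left. It raises both rollers 20 mm, still 9 mm below the rail's top.
- lever_knob (a point): Centre of the lever's black ball knob, 18 mm across, at the front left of the mixer. It is 38 mm from the lever's pivot, which lies at x -60, y +45, z 42 mm in the mixer's frame (hinge along x); the knob is 75 mm above the worktop at either stop, 80 mm midway.
- jar: Bystander: specimen jar with a blue-grey lid, 61 mm across, 76 mm high, standing at the back; origin at its foot.
- kit_carton: Bystander: white and green carton 74 x 96 x 38 mm; origin at the middle of its underside.
- dropper: Bystander: small dropper bottle with a black cap, 21 mm across, 77 mm high; origin at its foot.
- gauze: Bystander: folded gauze pack, 35 x 35 x 21 mm; origin at the middle of its underside.

How it is judged:
By the outcome, as a careful person would: the job done as asked, in the order asked, and still so for the second after the job is handed in, with the robot touching nothing.
It also fails if it takes over 58 s, if anything falls off the work surface, if the arm or the gripper's body presses on something with over 40 N, if the wrist force passes 120 N, or if a joint passes its speed limit or range.

### The arm

A 7-joint arm with a two-finger parallel gripper is mounted at the origin on the work surface; the furniture and walls round the work are solid. World frame = base frame: x ahead of the robot, y to its left, z up, the work surface at z = 0. Lengths are in m, angles in rad, forces in N, time in s.
With the tool pointing down it reaches from about 0.4 to 0.85 m from the base axis. Payload 4.5 kg.
Tool frame: the origin (TCP) lies on the centre line of the jaws, within the pads' length; the fingertips stand 8 mm ahead of it and the grasp point (between the pads) lies 11 mm behind it; z points along the fingers, x is the direction in which the jaws open and shut, and the axes are right-handed (so a half turn about z gives the same grasp; the last joint's range is limited). The gripper opens to 88 mm and grips with 3 to 60 N. Pads are 18 mm wide; open, the fingers measure 123 mm over their backs; the gripper's body (75 mm by 187 mm) begins 45 mm behind the grasp point.
Start: joints at [-1.202, 0.689, -0.195, 1.565, 0.157, 0.902, -0.215], TCP at [0.205, 0.59, 0.247] pointing down, gripper open.
Joint ranges: [-3.01, 3.01], [-0.46, 2.08], [-1.47, 1.51], [0.13, 2.56], [-1, 4.14], [0.04, 2.09], [-2.66, 2.66]. Speed limits (rad/s): [2.57, 2.57, 3.14, 3.14, 3.14, 3.14, 3.14].

### API

Orientations are given as a unit quaternion [x, y, z, w].
In Python, from plant import get_state, snapshot, finish_job, boxes_of, pinpoint gives the robot as it stands.
- The arm moves only by the shell command python3 -m creep 'ROWS' [FORCE]. ROWS is JSON, a list of rows, each an object with "hand": the finger opening in m, from 0 to 0.0881; "slide": the shift along the tool's x, y, z in m, a list of three; "turn": the turn about the tool's z in degrees. A call has 1 to 5 rows; each row shifts and turns the commanded pose from where the row before left it, along the tool's axes as they then stand; what a row does not reach is not made up. A row lasts 1/8 s, in which the tool goes at most 62.5 mm and 10.7 degrees, less where a joint would pass 70% of its speed; a pose out of reach is approached as far as the arm can. A call is refused whole if a number of a shift passes 0.0625 or a number of a turn 10.7, either way. A call with a gripper value outside its range is refused whole. The fingers move at their own pace and stop on an object; FORCE is the grip in N (left out, the last holds). Time passes only in rows, so rows that do not move let the fingers close. It gives the time, the measured TCP pose, the force and the opening at its end, in the units of the state.
- get_state(): the state, without advancing time (a new reading comes with each control period).
- snapshot(name): name is "side" or "top" or "wrist"; returns a dict with "frame" (384x512x3 uint8, red, green, blue), "depth" (384x512 float32, m along the optical axis (not along the pixel's ray), 0 where there is no reading), "mtx" (3x3 intrinsics, pixels), "camera_from_world" (4x4, takes a point from world to camera coordinates). Camera axes: x right, y down, z forward; pixel columns grow to the right and rows downward; lengths in m; the calibration is good to about 2 mm. The wrist camera is an equidistant fisheye: a pixel r from the principal point sees the ray r / f radians off the axis. A picture is of the moment at which its call begins.
- finish_job(): hands the job in, once; it reports no verdict.
Trained networks look in a picture, given as the dict that the camera call returned (one of the last four; its "shot" number tells which), for a name from the list of things; names that differ only in an ending like _2 or _b are one class to them, and where a whole thing is asked for, a point or a joint stands for the part that bears it (a point fixed in the world has none). Each returns a list of dicts, best first, with "conf" (0 to 1); they miss things now and then, are a little off and sometimes report something else, mostly with a low value. They report only what shows in the picture. A call takes as long as a camera call.
- boxes_of(target, picture): "uv" ([column, row] in pixels, amid what is visible of it).
- pinpoint(target, picture): "uv" ([column, row] in pixels: a listed point, or the origin of a listed thing).
The state is a dict: "clock": time; "q": joint angles; "qd": joint speeds; "joint_torque": joint torques, N m; "tool_pos": TCP position; "eef_rot": TCP orientation; "contact_force": force on the tool from outside, world axes, zero at the start; "moment": the same for the moment, N m; "opening": opening from 0.0 (shut) to 1.0 (fully open).
Only numpy, scipy, OpenCV 4.12 (cv2) and the standard library are available. Lean on these libraries where they do the work, as an engineer would, in place of code of your own. Each camera call takes 0.05 s, during which the arm holds its last target.

## Working session

There is one attempt and no reset: what is moved stays moved. The work goes in short steps, Python scripts to look and compute and a shell command to move; the robot and the scene stay as the last step left them, time stands still between calls to the robot, and variables do not carry over. Pictures are saved under pics/ and viewed, and the job is handed in when it is done.

```bash
mkdir -p pics; ls; cat > h.py <<'E'
import numpy as np, cv2
from plant import get_state, snapshot, finish_job, boxes_of, pinpoint
def save(p,n): cv2.imwrite('pics/'+n+'.png',cv2.cvtColor(p['frame'],cv2.COLOR_RGB2BGR))
def ray(p,uv,fish=False):
    K=np.array(p['mtx']);T=np.array(p['camera_from_world']);a=(uv[0]-K[0,2])/K[0,0];b=(uv[1]-K[1,2])/K[1,1]
    if fish:
        r=np.hypot(a,b); s=np.sin(r)/max(r,1e-9); d=np.array([a*s,b*s,np.cos(r)])
    else: d=np.array([a,b,1.])
    R=T[:3,:3]; return -R.T@T[:3,3], R.T@d
def atz(p,uv,z,fish=False):
    c,d=ray(p,uv,fish); return c+d*(z-c[2])/d[2]
def dep(p,uv,fish=False):
    u,v=int(round(uv[0])),int(round(uv[1])); D=p['depth'][v,u]; c,d=ray(p,uv,fish)
    zc=1.0 if not fish else (np.array(p['camera_from_world'])[:3,:3]@d)[2]
    return c+d*D/zc
def st():
    s=get_state(); print('t',round(s['clock'],3),'pos',np.round(s['tool_pos'],4),'rot',np.round(s['eef_rot'],4),'F',np.round(s['contact_force'],2),'M',np.round(s['moment'],3),'op',round(s['opening'],3)); return s
E
python3 - <<'E'
from h import *
s=st()
z={'case_mid':.02,'mixer':0,'rail_top':.086,'lever_knob':.075,'jar':0,'kit_carton':0,'dropper':0,'gauze':0}
for n in ['top','side']:
    p=snapshot(n);save(p,n+'0')
    for t in z:
        r=pinpoint(t,p)
        for q in r[:2]: print(n,t,round(q['conf'],2),np.round(q['uv'],1),np.round(atz(p,q['uv'],z[t]),4))
E
```

```text
pics
t 0.0 pos [0.2052 0.5897 0.2459] rot [ 8.150e-01  5.795e-01 -7.000e-04  6.000e-04] F [ 0.08 -0.07  0.71] M [-0.002 -0.02  -0.013] op 1.002
top case_mid 0.69 [184.1 207.5] [0.4133 0.2968 0.02  ]
top mixer 0.88 [283.2 171.1] [ 0.5397 -0.0154  0.    ]
top rail_top 0.75 [284.  163.9] [ 0.5512 -0.0085  0.086 ]
top lever_knob 0.61 [272.8 189.2] [0.4751 0.0225 0.075 ]
top lever_knob 0.38 [286.3 165.5] [ 0.5481 -0.0168  0.075 ]
top jar 0.82 [206.6 151.7] [0.5959 0.2344 0.    ]
top kit_carton 0.85 [355.5 169.1] [ 0.5529 -0.2506  0.    ]
top dropper 0.56 [284.  166.1] [ 0.5561 -0.0177  0.    ]
top dropper 0.47 [317.9 224.5] [ 0.3703 -0.1308  0.    ]
top gauze 0.68 [183.2 207.6] [0.4131 0.3032 0.    ]
top gauze 0.64 [144.1 177.9] [0.5051 0.4322 0.    ]
side case_mid 0.89 [281.9 253. ] [0.4112 0.3006 0.02  ]
side mixer 0.63 [232.7 207.6] [ 0.5386 -0.0043 -0.    ]
side mixer 0.59 [225.9 177.3] [ 0.5692 -0.2559  0.    ]
side rail_top 0.97 [226.3 181.7] [ 0.555  -0.0014  0.086 ]
side rail_top 0.27 [239.9 289.8] [0.5082 0.544  0.086 ]
side lever_knob 0.58 [251.3 188.5] [0.4817 0.0271 0.075 ]
side jar 0.57 [208.8 244.3] [0.5948 0.2175 0.    ]
side kit_carton 0.94 [226.9 177.6] [ 0.5655 -0.2529  0.    ]
side dropper 0.58 [289.1 191.2] [ 0.3579 -0.1235  0.    ]
side gauze 0.78 [241.5 291.1] [0.5081 0.4261 0.    ]
side gauze 0.63 [280.9 253.2] [0.4111 0.2678 0.    ]
```

```bash
python3 - <<'E'
import cv2
for n in['top0','side0']:
    i=cv2.imread(f'pics/{n}.png'); cv2.imwrite(f'pics/{n}b.png',cv2.resize(i,(800,600),interpolation=cv2.INTER_CUBIC))
E
```

```text
(no output)
```

View pics/top0b.png

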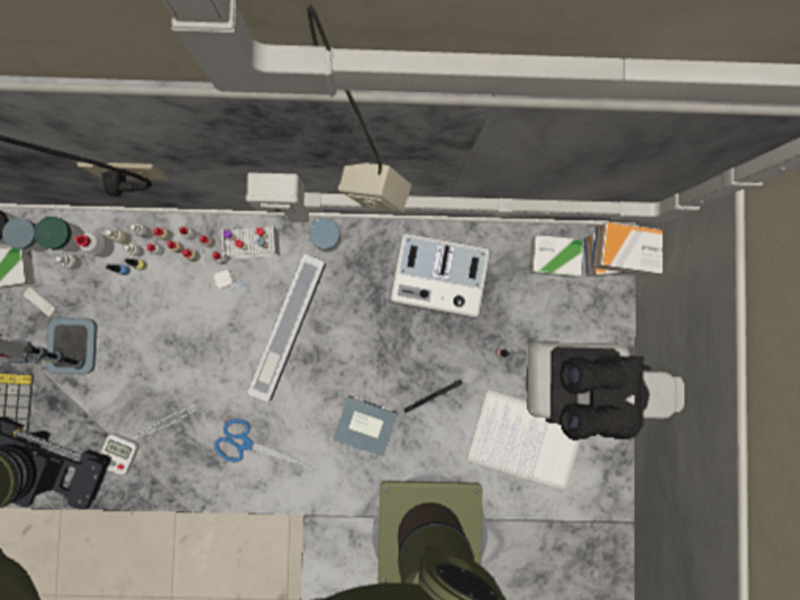

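View pics/side0b.png

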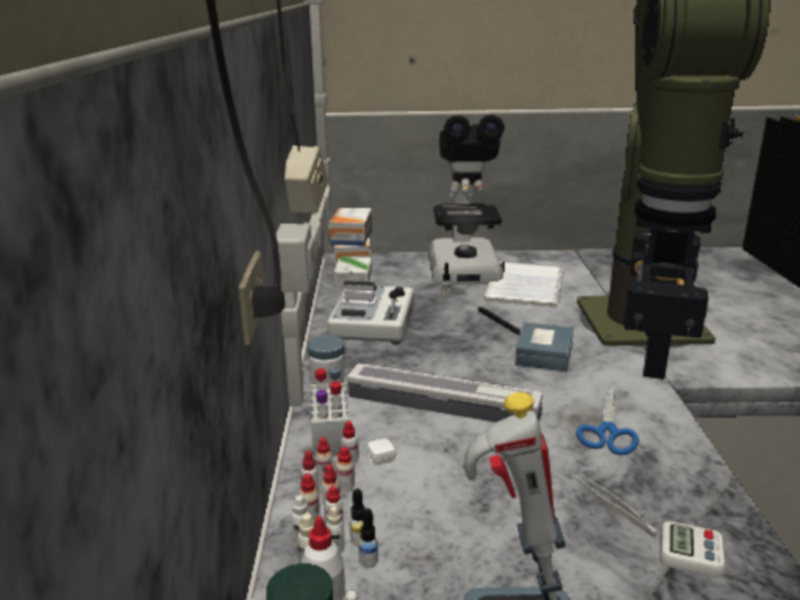

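The top view shows the case at about (285,330) on the 800-pixel picture, running up and slightly right. The mixer is at (440,275) with the lever knob near (424,294). The jar at (324,233) is just past the case's far end, the gauze is at (223,280) and the dropper at (503,352). Next I'll get precise poses from depth.

```bash
python3 - <<'E'
from h import *
def cloud(p):
    K=np.array(p['mtx']);T=np.array(p['camera_from_world']);D=p['depth'];v,u=np.indices(D.shape)
    P=np.stack([(u-K[0,2])/K[0,0]*D,(v-K[1,2])/K[1,1]*D,D],-1)
    W=(P-T[:3,3])@T[:3,:3]; W[D==0]=np.nan; return W
for n in['top','side']:
    p=snapshot(n);W=cloud(p)
    def sel(x0,x1,y0,y1,z0,z1):
        m=(W[...,0]>x0)&(W[...,0]<x1)&(W[...,1]>y0)&(W[...,1]<y1)&(W[...,2]>z0)&(W[...,2]<z1); return W[m]
    c=sel(.25,.56,.2,.4,.03,.05)
    r=cv2.minAreaRect((c[:,:2]*1000).astype(np.float32)); print(n,'case',len(c),r,c[:,2].mean())
    c=sel(.42,.65,-.13,.12,.036,.056)
    r=cv2.minAreaRect((c[:,:2]*1000).astype(np.float32)); print('mixer',len(c),r,np.median(c[:,2]))
    c=sel(.5,.6,-.05,.05,.078,.095); print('rail',len(c),np.round(c.mean(0),4),cv2.minAreaRect((c[:,:2]*1000).astype(np.float32)))
    c=sel(.45,.51,-.01,.06,.066,.1); print('knob',len(c),np.round(c.mean(0),4), c.max(0) if len(c) else 0)
    c=sel(.5,.9,-.2,.2,.12,.6); print('tall near mixer minx by z')
    for z in np.arange(.12,.5,.04):
        k=c[(c[:,2]>z)&(c[:,2]<z+.04)]; 
        if len(k): print(round(z,2),len(k),np.round(k[k[:,0].argmin()],3))
    j=sel(.55,.65,.18,.28,.06,.09); print('jar',np.round(np.nanmean(j,0),3))
E
```

```text
top case 1491 ((415.45281982421875, 298.0400085449219), (297.08612060546875, 165.8010711669922), 5.504955291748047) 0.041127285356186025
mixer 2317 ((544.9282836914062, -6.775306701660156), (194.12548828125, 208.03573608398438), 89.35438537597656) 0.04749014543300669
rail 69 [ 0.5466 -0.0099  0.0867] ((546.1324462890625, -10.194547653198242), (10.139017105102539, 58.14405059814453), 81.23868560791016)
knob 26 [0.481  0.0271 0.0832] [0.48729073 0.0347345  0.08793485]
tall near mixer minx by z
0.12 233 [ 0.623 -0.112  0.158]
0.16 1206 [ 0.623 -0.104  0.169]
0.2 416 [ 0.646 -0.156  0.219]
0.24 494 [0.601 0.131 0.275]
0.28 743 [0.588 0.08  0.305]
0.32 1479 [0.589 0.085 0.32 ]
0.36 1294 [0.596 0.111 0.366]
0.4 1233 [0.631 0.116 0.41 ]
0.44 1464 [0.636 0.122 0.44 ]
0.48 1746 [0.637 0.13  0.493]
jar [0.593 0.225 0.076]
side case 1457 ((418.546875, 322.45977783203125), (100.00843048095703, 300.74859619140625), 70.6689453125) 0.03968045452117118
mixer 1062 ((545.15771484375, -10.760246276855469), (207.82040405273438, 226.20590209960938), 0.05332120507955551) 0.04753809474385719
rail 84 [ 0.5473 -0.0068  0.084 ] ((547.3529663085938, -7.761536598205566), (20.410226821899414, 56.51700973510742), 78.44286346435547)
knob 36 [0.4821 0.032  0.0777] [0.48846113 0.037628   0.08546719]
tall near mixer minx by z
0.12 61 [ 0.625 -0.097  0.157]
0.16 125 [ 0.625 -0.103  0.168]
0.2 40 [0.648 0.069 0.231]
0.24 126 [0.6   0.126 0.28 ]
0.28 390 [0.589 0.085 0.308]
0.32 581 [0.591 0.087 0.322]
0.36 392 [0.597 0.115 0.366]
0.4 300 [0.633 0.117 0.406]
0.44 305 [0.637 0.125 0.441]
0.48 326 [0.639 0.131 0.481]
jar [0.594 0.234 0.074]
```

```bash
python3 - <<'E'
from h import *
p=snapshot('wrist');save(p,'wrist0');print(p['mtx'])
def cloud(p):
    K=np.array(p['mtx']);T=np.array(p['camera_from_world']);D=p['depth'];v,u=np.indices(D.shape)
    P=np.stack([(u-K[0,2])/K[0,0]*D,(v-K[1,2])/K[1,1]*D,D],-1)
    W=(P-T[:3,3])@T[:3,:3]; W[D==0]=np.nan; return W
W=np.concatenate([cloud(snapshot(n)).reshape(-1,3) for n in['top','side']])
W=W[(W[:,0]>.5)&(W[:,0]<.8)]
print('min x; cols y from -.15 step .04')
for z in np.arange(.1,.5,.03):
    row=[]
    for y in np.arange(-.15,.2,.04):
        k=W[(abs(W[:,2]-z)<.015)&(abs(W[:,1]-y)<.02)]; row.append('%.3f'%k[:,0].min() if len(k) else '  -  ')
    print('%.2f'%z,*row)
i=p['frame'];cv2.imwrite('pics/wrist0b.png',cv2.resize(i[...,::-1],(800,600)))
i=cv2.imread('pics/top0.png')[130:260,130:350];cv2.imwrite('pics/topcrop.png',cv2.resize(i,None,fx=3.5,fy=3.5,interpolation=cv2.INTER_CUBIC))
i=cv2.imread('pics/side0.png')[100:270,190:460];cv2.imwrite('pics/sidecrop.png',cv2.resize(i,None,fx=2.9,fy=2.9,interpolation=cv2.INTER_CUBIC))
E
```

```text
[[297.31863964   0.         253.17337195]
 [  0.         297.31863964 191.56735891]
 [  0.           0.           1.        ]]
min x; cols y from -.15 step .04
0.10   -     -     -   0.521 0.518   -     -     -     -  
0.13 0.626 0.623 0.625 0.626 0.626 0.626 0.626 0.626 0.626
0.16 0.626 0.623 0.625 0.625 0.625 0.625 0.625 0.626 0.625
0.19 0.632 0.625 0.646 0.646 0.647 0.642   -     -   0.647
0.22 0.646 0.646 0.646 0.646 0.646 0.646   -     -   0.647
0.25 0.646 0.646 0.646 0.646 0.646 0.646 0.647 0.648 0.646
0.28 0.646 0.646 0.646 0.646 0.646 0.646 0.592 0.596 0.606
0.31 0.646 0.646 0.646 0.646 0.646 0.621 0.588 0.593 0.603
0.34 0.646 0.646 0.646 0.646 0.646 0.646 0.590 0.592 0.603
0.37 0.646 0.646 0.646 0.646 0.646 0.646 0.594 0.595 0.646
0.40 0.646 0.646 0.646 0.646 0.646 0.646 0.646 0.629 0.645
0.43 0.646 0.646 0.646 0.646 0.646 0.646 0.646 0.634 0.646
0.46 0.646 0.646 0.646 0.646 0.646 0.646 0.646 0.636 0.646
0.49 0.646 0.646 0.646 0.645 0.646 0.646 0.646 0.637 0.646
```

View pics/wrist0b.png

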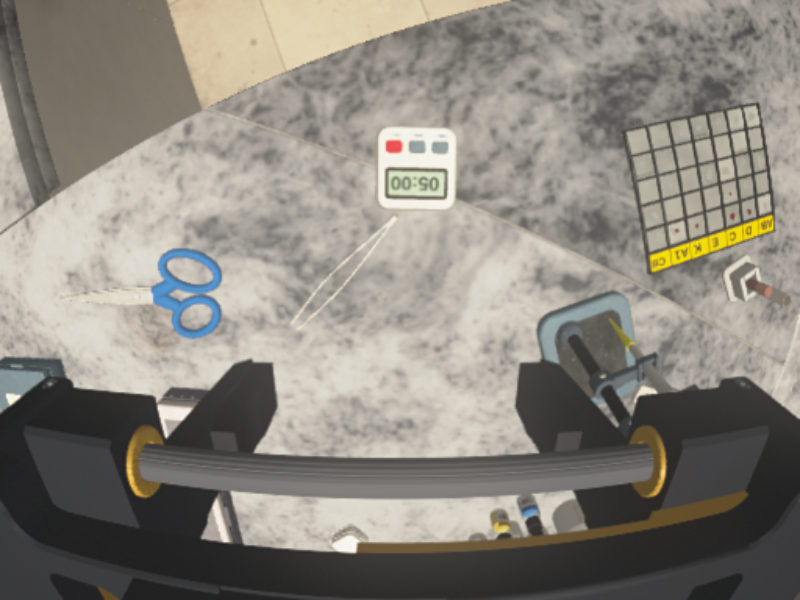

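View pics/topcrop.png

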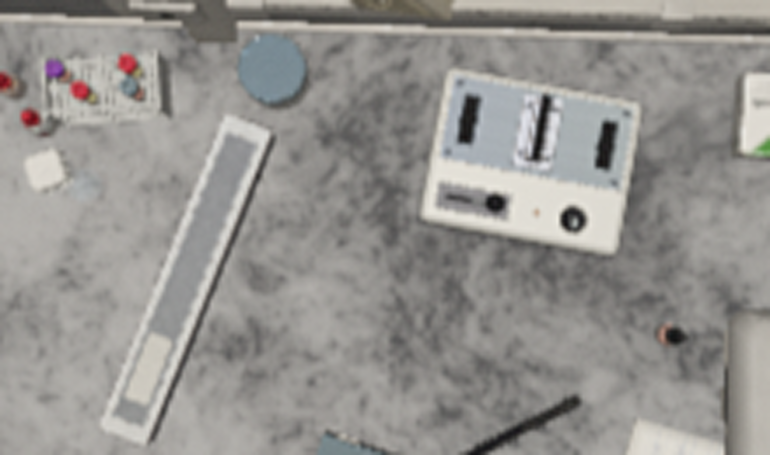

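View pics/sidecrop.png

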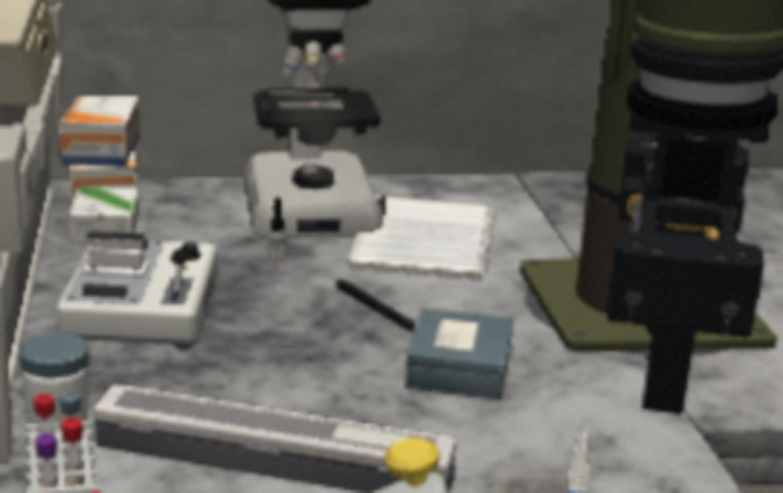

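The wrist view shows only the fingers and clutter. The crops confirm the mixer and lever layout: the rail is at crop (538,130) and the knob at (495,203). A trunking on the back wall (x about 0.624) could foul the gripper's body at the rail, so I'll measure its height along with the exact case and mixer axes.

```bash
cat >> h.py <<'E'
def cloud(p):
    K=np.array(p['mtx']);T=np.array(p['camera_from_world']);D=p['depth'];v,u=np.indices(D.shape)
    P=np.stack([(u-K[0,2])/K[0,0]*D,(v-K[1,2])/K[1,1]*D,D],-1)
    W=(P-T[:3,3])@T[:3,:3]; W[D==0]=np.nan; return W
def rectfit(c,ctr,ang,hl,hw):
    for _ in range(6):
        u=np.array([np.cos(ang),np.sin(ang)]);n=np.array([-u[1],u[0]])
        d=c[:,:2]-ctr; k=c[(abs(d@u)<hl)&(abs(d@n)<hw)]
        (cx,cy),(w,h),a=cv2.minAreaRect((k[:,:2]*1000).astype(np.float32))
        if w<h: a+=90
        ctr=np.array([cx,cy])/1000; 
        a=np.radians(a); a=a+np.round((ang-a)/np.pi)*np.pi; ang=a
    return ctr,np.degrees(ang),sorted([w,h]),len(k),k[:,2].mean()
E
python3 - <<'E'
from h import *
for n in['top','side']:
    p=snapshot(n);W=cloud(p).reshape(-1,3);W=W[~np.isnan(W[:,0])]
    z=W[:,2]
    print(n,'case',rectfit(W[(z>.033)&(z<.047)],np.array([.412,.297]),np.radians(-22),.17,.035))
    print('mixer',rectfit(W[(z>.036)&(z<.056)],np.array([.54,-.01]),np.radians(82),.105,.085))
    t=W[(W[:,0]>.6)&(W[:,0]<.637)&(abs(W[:,1])<.15)&(z<.25)&(z>.1)]
    for y in np.arange(-.14,.15,.04):
        k=t[abs(t[:,1]-y)<.02]; print('trunk y %.2f zmax'%y, np.round(np.sort(k[:,2])[-3:],3) if len(k) else None)
E
```

```text
top case (array([0.42456772, 0.29134302]), np.float64(-21.31896209716797), [52.97954177856445, 333.3775939941406], 1459, np.float64(0.041331798140834985))
mixer (array([ 0.52162878, -0.00633814]), np.float64(81.05550384521484), [140.29493713378906, 179.83265686035156], 2295, np.float64(0.04765835173783028))
trunk y -0.14 zmax [0.173 0.174 0.174]
trunk y -0.10 zmax [0.176 0.176 0.177]
trunk y -0.06 zmax [0.174 0.174 0.175]
trunk y -0.02 zmax [0.175 0.176 0.176]
trunk y 0.02 zmax [0.174 0.174 0.174]
trunk y 0.06 zmax [0.173 0.173 0.174]
trunk y 0.10 zmax [0.143 0.143 0.151]
trunk y 0.14 zmax [0.162 0.163 0.17 ]
side case (array([0.42795502, 0.29319534]), np.float64(-19.236366271972646), [51.59105682373047, 336.9739990234375], 1369, np.float64(0.040404963264484575))
mixer (array([ 0.52243164, -0.0027347 ]), np.float64(80.85716247558595), [139.02450561523438, 183.78839111328125], 998, np.float64(0.04701719858603038))
trunk y -0.14 zmax [0.173 0.173 0.174]
trunk y -0.10 zmax [0.174 0.174 0.175]
trunk y -0.06 zmax [0.172 0.173 0.174]
trunk y -0.02 zmax [0.166 0.169 0.171]
trunk y 0.02 zmax None
trunk y 0.06 zmax None
trunk y 0.10 zmax None
trunk y 0.14 zmax None
```

```bash
python3 - <<'E'
from h import *
p=snapshot('top')
cs=[(228,117),(272,132),(150,442),(102,428)]
# refine by threshold: show positions
P=[atz(p,(130+(a+.5)/3.5-.5,130+(b+.5)/3.5-.5),.04)[:2] for a,b in cs]
print(np.round(P,4), np.mean(P,0)); P=np.array(P)
for a,b in((0,3),(1,2),(0,1),(3,2)): d=P[b]-P[a]; print(a,b,np.hypot(*d),np.degrees(np.arctan2(d[1],d[0])))
# top pts of depth: along-axis profile
W=cloud(p).reshape(-1,3); W=W[(W[:,2]>.033)&(W[:,2]<.047)]
u=np.array([np.cos(np.radians(-22.)),np.sin(np.radians(-22.))]);n=np.array([-u[1],u[0]])
d=W[:,:2]-[.412,.297];s=d@u;t=d@n;m=(abs(s)<.2)&(abs(t)<.04)
for a in np.arange(-.18,.19,.02):
    k=m&(abs(s-a)<.01); print('%.2f'%a,k.sum(),np.round([t[k].min(),t[k].max()],4) if k.sum() else '')
E
```

```text
[[0.5524 0.2652]
 [0.54   0.2256]
 [0.2638 0.3233]
 [0.2749 0.3657]] [0.40776803 0.29495931]
0 3 0.295099907564099 160.0919672159596
1 2 0.2930121841569464 160.53863563928428
0 1 0.0414463096641908 -107.30157500282937
3 2 0.043868728644629575 -104.70083770481197
-0.18 0 
-0.16 12 [-0.0241  0.0157]
-0.14 95 [-0.0286  0.0164]
-0.12 103 [-0.0292  0.0175]
-0.10 102 [-0.0285  0.0194]
-0.08 101 [-0.027   0.0195]
-0.06 100 [-0.0261  0.0206]
-0.04 94 [-0.0251  0.0201]
-0.02 99 [-0.0241  0.0234]
-0.00 97 [-0.0239  0.0219]
0.02 99 [-0.023   0.0236]
0.04 97 [-0.0222  0.0244]
0.06 98 [-0.0215  0.0245]
0.08 96 [-0.0207  0.0256]
0.10 98 [-0.0205  0.0261]
0.12 99 [-0.0203  0.0277]
0.14 80 [-0.0184  0.0272]
0.16 2 [-0.0012  0.0065]
0.18 5 [-0.0284 -0.0215]
```

```bash
python3 -m creep '[{"hand":0.088,"slide":[-0.0264,0.0361,0],"turn":0.9},{"hand":0.088,"slide":[-0.0264,0.0361,0],"turn":0},{"hand":0.088,"slide":[-0.0264,0.0361,0],"turn":0},{"hand":0.088,"slide":[-0.0264,0.0361,0],"turn":0}]' && python3 -m creep '[{"hand":0.088,"slide":[-0.0264,0.0361,0],"turn":0},{"hand":0.088,"slide":[-0.0264,0.0361,0],"turn":0},{"hand":0.088,"slide":[-0.0264,0.0361,0],"turn":0},{"hand":0.088,"slide":[-0.0264,0.0361,0],"turn":0},{"hand":0.088,"slide":[0,0,0],"turn":0}]'
python3 - <<'E'
from h import *
st()
p=snapshot('wrist');save(p,'w1')
for q in pinpoint('case_mid',p)[:2]: print(q,atz(p,q['uv'],.02,True))
cv2.imwrite('pics/w1b.png',cv2.resize(p['frame'][...,::-1],(800,600)))
p=snapshot('top');save(p,'t1')
cv2.imwrite('pics/t1b.png',cv2.resize(p['frame'][100:300,100:400,::-1],(800,533)))
E
```

```text
clock: 1.8
tool_pos: [0.3061, 0.4408, 0.2469]
eef_rot: [0.82, 0.573, 0.0, -0.0]
contact_force: [0.6, 0.2, 0.2]
opening: 0.998
clock: 2.42
tool_pos: [0.4071, 0.2893, 0.2467]
eef_rot: [0.822, 0.57, -0.0, 0.001]
contact_force: [0.1, 0.9, -1.1]
opening: 0.994
t 2.425 pos [0.4071 0.2893 0.2467] rot [ 8.217e-01  5.699e-01 -2.000e-04  1.200e-03] F [ 0.12  0.92 -1.06] M [ 0.069 -0.015  0.006] op 0.994
{'uv': [256.2, 160.7], 'conf': 0.8} [0.40495513 0.29350928 0.02      ]
```

View pics/w1b.png

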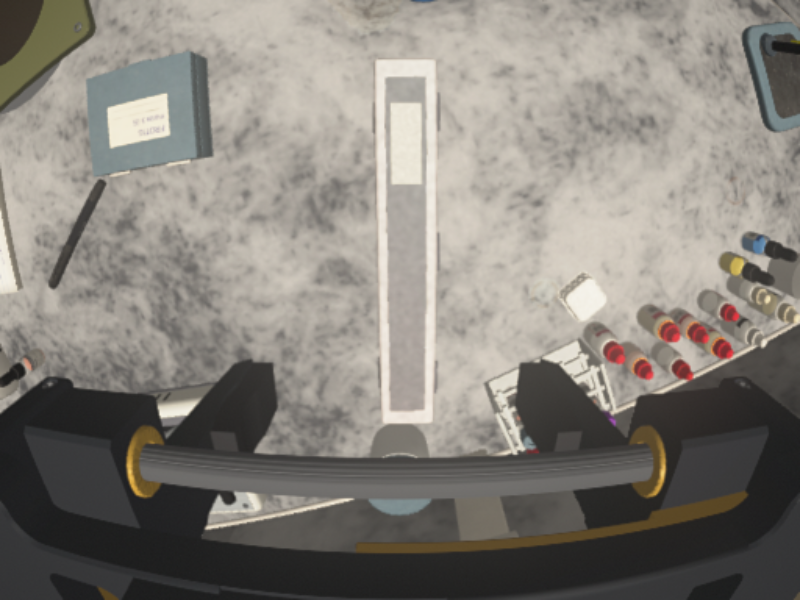

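View pics/t1b.png

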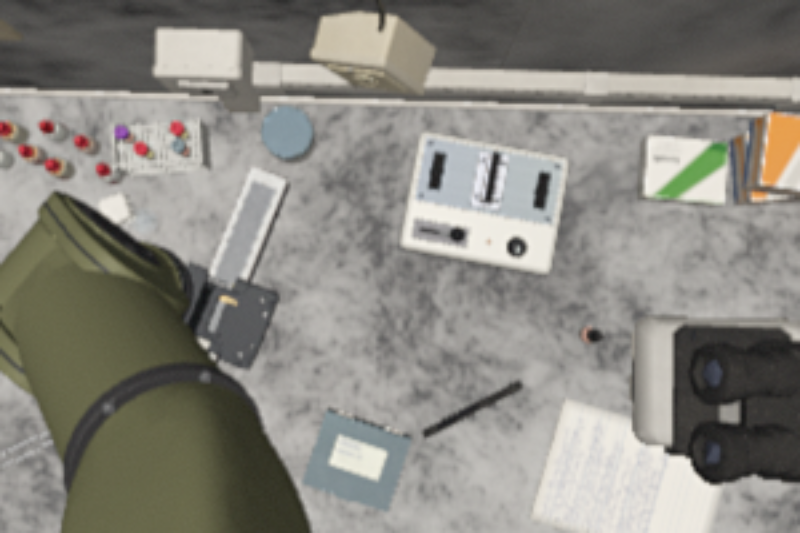

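The wrist view shows the case running straight up the picture, from (405,60) to (407,420). The arm's elbow and body are clear. Next I'll work out the offset in the tool frame.

```bash
python3 - <<'E'
from h import *
from scipy.spatial.transform import Rotation as R
s=st();p=snapshot('wrist');T=R.from_quat(s['eef_rot']).as_matrix()
for n,uv,z in[('ne',(376,62),.04),('fe',(436,62),.04),('nf',(383,422),.04),('ff',(432,422),.04)]:
    w=atz(p,((uv[0]+.5)*.64-.5,(uv[1]+.5)*.64-.5),z,True); print(n,np.round(w,4),np.round(T.T@(w-s['tool_pos']),4))
print(T[:,0])
F=[]
E
```

```text
t 2.575 pos [0.4042 0.2943 0.2469] rot [ 8.192e-01  5.735e-01  3.000e-04 -5.000e-04] F [ 0.22  0.47 -0.24] M [0.087 0.    0.071] op 0.996
ne [0.2577 0.3326 0.04  ] [-0.0144 -0.1506  0.2069]
fe [0.2724 0.3736 0.04  ] [ 0.0291 -0.1508  0.207 ]
nf [0.5341 0.2349 0.04  ] [-0.0116  0.1425  0.2068]
ff [0.5491 0.2751 0.04  ] [0.0313 0.1428 0.2068]
[0.34222342 0.93961792 0.00114083]
```

```bash
python3 -m creep '[{"hand":0.088,"slide":[0.0085,-0.004,0.03],"turn":-0.5},{"hand":0.088,"slide":[0,0,0.05],"turn":0},{"hand":0.088,"slide":[0,0,0.04],"turn":0},{"hand":0.088,"slide":[0,0,0.02],"turn":0},{"hand":0.088,"slide":[0,0,0],"turn":0}]'
python3 - <<'E'
from h import *
from scipy.spatial.transform import Rotation as R
for i in range(3):
  p=snapshot('wrist');s=st()
T=R.from_quat(s['eef_rot']).as_matrix();save(p,'w2')
for q in pinpoint('case_mid',p)[:2]: w=atz(p,q['uv'],.02,True);print(q,w,T.T@(w-s['tool_pos']))
cv2.imwrite('pics/w2b.png',cv2.resize(p['frame'][...,::-1],(800,600)))
E
```

```text
clock: 3.25
tool_pos: [0.4022, 0.3035, 0.1055]
eef_rot: [0.816, 0.578, -0.001, -0.0]
contact_force: [0.2, 0.2, -0.2]
opening: 1.001
t 3.3 pos [0.4029 0.3037 0.1066] rot [ 8.164e-01  5.775e-01 -3.000e-04 -3.000e-04] F [ 0.19  0.61 -0.28] M [0.037 0.005 0.029] op 0.997
t 3.35 pos [0.4035 0.3038 0.1072] rot [ 8.166e-01  5.772e-01  4.000e-04 -3.000e-04] F [ 0.34  0.91 -1.07] M [ 0.021 -0.05  -0.024] op 0.994
t 3.4 pos [0.4039 0.3037 0.1076] rot [ 8.167e-01  5.770e-01  9.000e-04 -3.000e-04] F [-0.19  0.01  0.08] M [0.035 0.02  0.067] op 1.001
{'uv': [244.5, 203.0], 'conf': 0.58} [0.40264929 0.2966214  0.02      ] [-0.00725948  0.00114349  0.08758184]
```

View pics/w2b.png

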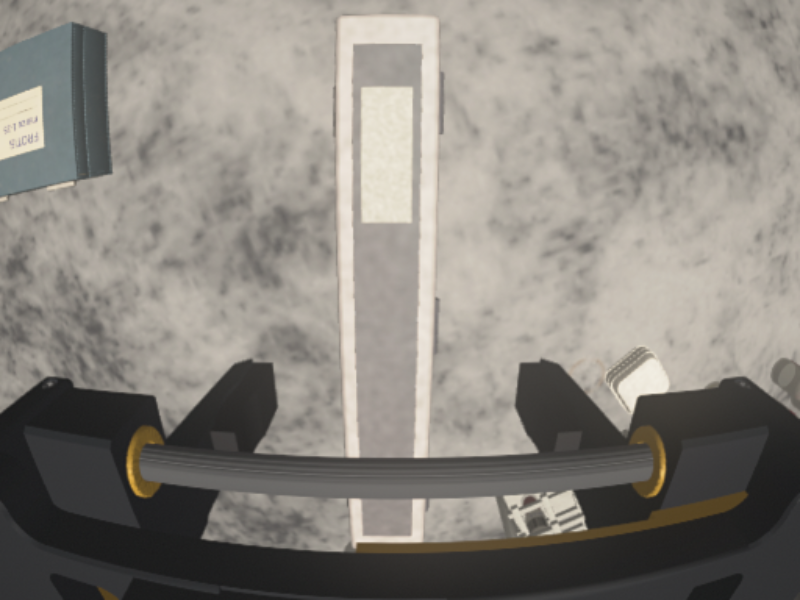

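The wrist view shows the case centred at column 388 against the finger middle at 396, so it is about 4 mm to the tool's -x. It is parallel to the fingers.

```bash
python3 - <<'E'
from h import *
from scipy.spatial.transform import Rotation as R
s=st();p=snapshot('wrist');T=R.from_quat(s['eef_rot']).as_matrix()
c,_=ray(p,(0,0),True);print('cam in tool',T.T@(c-s['tool_pos']))
for uv in[(338,20),(439,20),(344,390),(433,390),(338,130),(438,130)]:
    w=atz(p,((uv[0]+.5)*.64-.5,(uv[1]+.5)*.64-.5),.04,True); print(uv,np.round(w,4),np.round(T.T@(w-s['tool_pos']),4))
E
```

```text
t 3.45 pos [0.4041 0.3035 0.1078] rot [ 8.169e-01  5.768e-01  1.100e-03 -3.000e-04] F [ 0.44 -0.31  0.06] M [ 0.021 -0.001 -0.037] op 0.997
cam in tool [-6.98834451e-07 -8.03556603e-02 -1.37670363e-01]
(338, 20) [0.2615 0.3275 0.04  ] [-0.0252 -0.1425  0.0676]
(439, 20) [0.2765 0.3689 0.04  ] [ 0.0188 -0.1422  0.0677]
(344, 390) [0.427  0.2676 0.04  ] [-0.0263  0.0335  0.0677]
(433, 390) [0.442  0.3099 0.04  ] [0.0185 0.0335 0.0678]
(338, 130) [0.3092 0.3106 0.04  ] [-0.0252 -0.0919  0.0676]
(438, 130) [0.3239 0.3515 0.04  ] [ 0.0183 -0.0917  0.0677]
```

```bash
python3 -m creep '[{"hand":0.088,"slide":[-0.0035,0.004,0.01],"turn":0},{"hand":0.088,"slide":[0,0,0.025],"turn":0},{"hand":0.088,"slide":[0,0,0.03],"turn":0},{"hand":0.088,"slide":[0,0,0.023],"turn":0},{"hand":0.088,"slide":[0,0,0],"turn":0}]'; python3 -m creep '[{"hand":0.088,"slide":[0,0,0],"turn":0},{"hand":0.0,"slide":[0,0,0],"turn":0},{"hand":0.0,"slide":[0,0,0],"turn":0},{"hand":0.0,"slide":[0,0,0],"turn":0},{"hand":0.0,"slide":[0,0,0],"turn":0}]' 40
python3 - <<'E'
from h import *
s=st();p=snapshot('wrist')
cv2.imwrite('pics/w3b.png',cv2.resize(p['frame'][...,::-1],(800,600)))
E
```

```text
clock: 4.12
tool_pos: [0.4058, 0.2969, 0.0174]
eef_rot: [0.817, 0.577, -0.001, 0.0]
contact_force: [0.9, 0.0, -0.7]
opening: 1.001
clock: 4.75
tool_pos: [0.4065, 0.298, 0.0189]
eef_rot: [0.817, 0.577, 0.0, -0.0]
contact_force: [-0.6, -0.5, 0.4]
opening: 0.57
t 4.75 pos [0.4065 0.298  0.0189] rot [ 8.171e-01  5.765e-01  2.000e-04 -0.000e+00] F [-0.58 -0.52  0.41] M [ 0.012  0.006 -0.028] op 0.57
```

View pics/w3b.png

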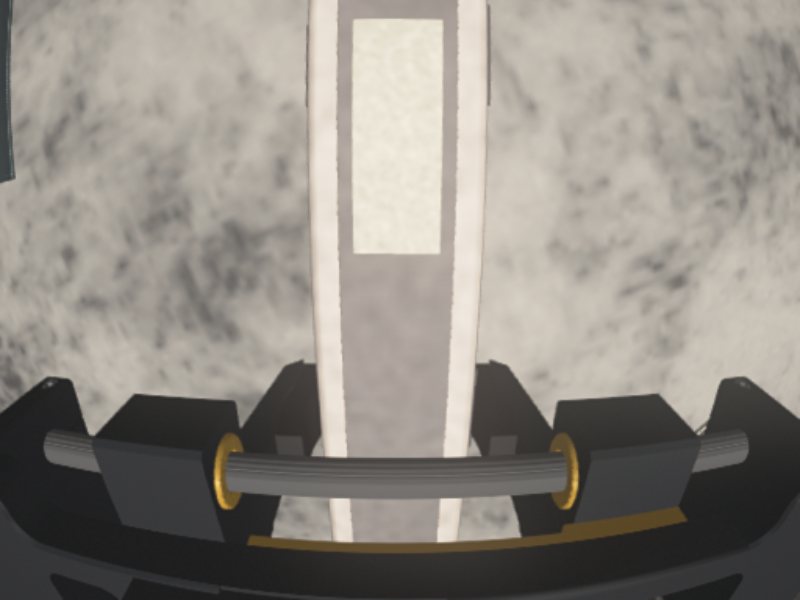

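The fingers are closing evenly on the case. I'll finish the grip and lift it slightly.

```bash
python3 -m creep '[{"hand":0.0,"slide":[0,0,0],"turn":0},{"hand":0.0,"slide":[0,0,0],"turn":0}]' 40;python3 - <<'E'
from h import *
M=[];F=[]
for i in range(6): snapshot('wrist');s=get_state();M.append(s['moment']);F.append(s['contact_force'])
print(np.mean(M,0),np.std(M,0),np.mean(F,0),s['opening'])
E
python3 -m creep '[{"hand":0.0,"slide":[0,0,-0.005],"turn":0},{"hand":0.0,"slide":[0,0,-0.01],"turn":0},{"hand":0.0,"slide":[0,0,-0.01],"turn":0},{"hand":0.0,"slide":[0,0,0],"turn":0},{"hand":0.0,"slide":[0,0,0],"turn":0}]'
python3 - <<'E'
from h import *
M=[];F=[]
for i in range(10): p=snapshot('wrist');s=get_state();M.append(s['moment']);F.append(s['contact_force'])
print(np.mean(M,0),np.std(M,0),np.mean(F,0),np.std(F,0),s['opening']);st()
cv2.imwrite('pics/w4b.png',cv2.resize(p['frame'][...,::-1],(800,600)))
p=snapshot('side');cv2.imwrite('pics/s4.png',cv2.resize(p['frame'][100:300,190:460,::-1],(800,592)))
E
```

```text
clock: 5.05
tool_pos: [0.4064, 0.2979, 0.0188]
eef_rot: [0.817, 0.577, 0.0, -0.0]
contact_force: [0.7, -0.1, 2.8]
opening: 0.522
[-0.04116114  0.06977683 -0.10333292] [0.03146153 0.01762349 0.03388813] [-0.37343673 -0.21668229  3.664546  ] 0.5165354044521255
clock: 5.98
tool_pos: [0.4064, 0.2979, 0.0438]
eef_rot: [0.817, 0.577, 0.0, -0.0]
contact_force: [0.2, -0.7, -5.1]
opening: 0.517
[0.04253852 0.15718055 0.00850312] [0.0358644  0.02357438 0.03245369] [ 0.05434217  0.38002384 -4.48205678] [0.51474148 0.4353593  0.5140114 ] 0.5204026149075196
t 6.475 pos [0.4064 0.2979 0.0436] rot [ 0.817   0.5766 -0.     -0.    ] F [ 1.39  0.37 -4.24] M [ 0.015  0.149 -0.042] op 0.52
```

View pics/s4.png

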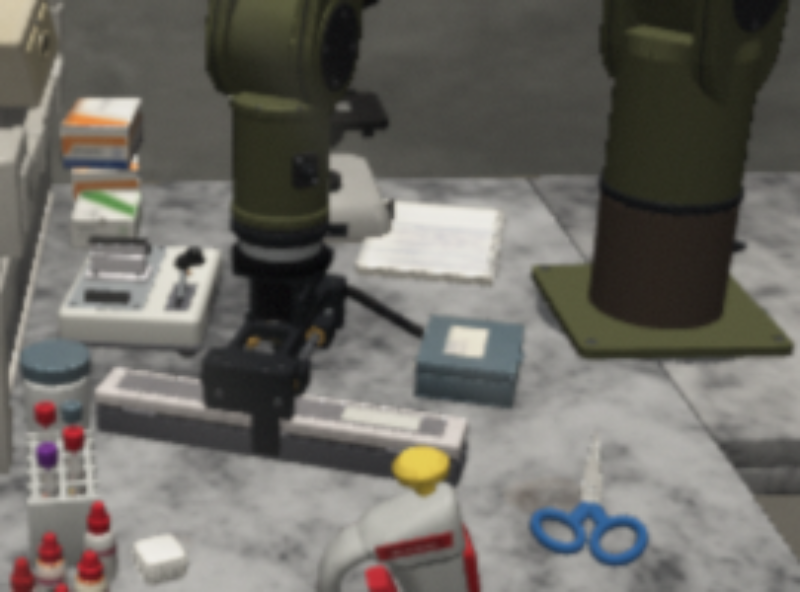

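The case is held level in the side view. It weighs about 4.4 N, and the moment puts the centre of mass about 36 mm towards the jar end (tool +y). I'll set it down and take it again there, gripping higher so the gripper body stays above the trunking.

```bash
python3 -m creep '[{"hand":0.0,"slide":[0,0,0.012],"turn":0},{"hand":0.0,"slide":[0,0,0.01],"turn":0},{"hand":0.0,"slide":[0,0,0.003],"turn":0},{"hand":0.0,"slide":[0,0,0],"turn":0},{"hand":0.075,"slide":[0,0,0],"turn":0}]'; python3 -m creep '[{"hand":0.075,"slide":[0,0,0],"turn":0},{"hand":0.075,"slide":[0,0,0],"turn":0},{"hand":0.075,"slide":[0,0.018,-0.01],"turn":0},{"hand":0.075,"slide":[0,0.018,-0.01],"turn":0},{"hand":0.075,"slide":[0,0,0],"turn":0}]' ; python3 - <<'E'
from h import *
M=[];F=[]
for i in range(6): p=snapshot('wrist');s=get_state();M.append(s['moment']);F.append(s['contact_force'])
print(np.mean(M,0),np.mean(F,0));st()
E
python3 -m creep '[{"hand":0.0,"slide":[0,0,0],"turn":0},{"hand":0.0,"slide":[0,0,0],"turn":0},{"hand":0.0,"slide":[0,0,0],"turn":0},{"hand":0.0,"slide":[0,0,0],"turn":0}]' 40
```

```text
clock: 7.15
tool_pos: [0.4066, 0.2981, 0.0187]
eef_rot: [0.817, 0.577, 0.0, -0.0]
contact_force: [0.3, 1.2, 0.2]
opening: 0.608
clock: 7.78
tool_pos: [0.4422, 0.2854, 0.0392]
eef_rot: [0.818, 0.575, 0.001, 0.0]
contact_force: [-0.7, 0.1, -0.7]
opening: 0.852
[-0.01006594  0.00941865 -0.00373766] [-0.1422455  -0.2123045  -0.28476845]
t 8.075 pos [0.4392 0.2862 0.0383] rot [ 8.167e-01  5.771e-01 -6.000e-04 -2.000e-04] F [-0.02  0.64  0.45] M [-0.026 -0.014 -0.008] op 0.854
clock: 8.57
tool_pos: [0.4402, 0.2856, 0.0387]
eef_rot: [0.817, 0.577, -0.0, 0.0]
contact_force: [-0.3, -0.4, 0.1]
opening: 0.511
```

```bash
python3 -m creep '[{"hand":0.0,"slide":[0,0,0],"turn":0},{"hand":0.0,"slide":[0,0,-0.01],"turn":0},{"hand":0.0,"slide":[0,0,-0.02],"turn":0},{"hand":0.0,"slide":[0,0,-0.02],"turn":0},{"hand":0.0,"slide":[0,0,0],"turn":0}]'
python3 - <<'E'
from h import *
for i in range(6): snapshot('wrist')
M=[];F=[]
for i in range(16): p=snapshot('wrist');s=get_state();M.append(s['moment']);F.append(s['contact_force'])
M=np.mean(M,0);print(M,np.mean(F,0),np.std(F,0),s['opening']);st()
W=-np.mean(F,0)[2];print('d',(M[:2]@[.342,.94])/W,'perp',(M[:2]@[-.94,.342])/W)
cv2.imwrite('pics/w5b.png',cv2.resize(p['frame'][...,::-1],(800,600)))
p=snapshot('side');cv2.imwrite('pics/s5.png',cv2.resize(p['frame'][100:300,190:460,::-1],(800,592)))
E
```

```text
clock: 9.2
tool_pos: [0.4411, 0.2864, 0.09]
eef_rot: [0.817, 0.576, 0.001, -0.0]
contact_force: [0.5, -0.4, -3.7]
opening: 0.515
[0.00413156 0.00489767 0.00749384] [ 0.02113288  0.28073856 -4.39247715] [0.57527935 0.45394684 0.65364201] 0.5153765616801546
t 10.3 pos [0.4403 0.2859 0.0887] rot [ 0.8171  0.5766  0.     -0.    ] F [-0.21  0.61 -4.87] M [-0.022  0.014  0.008] op 0.515
d 0.00136979718603156 perp -0.0005028282571344452
```

View pics/s5.png

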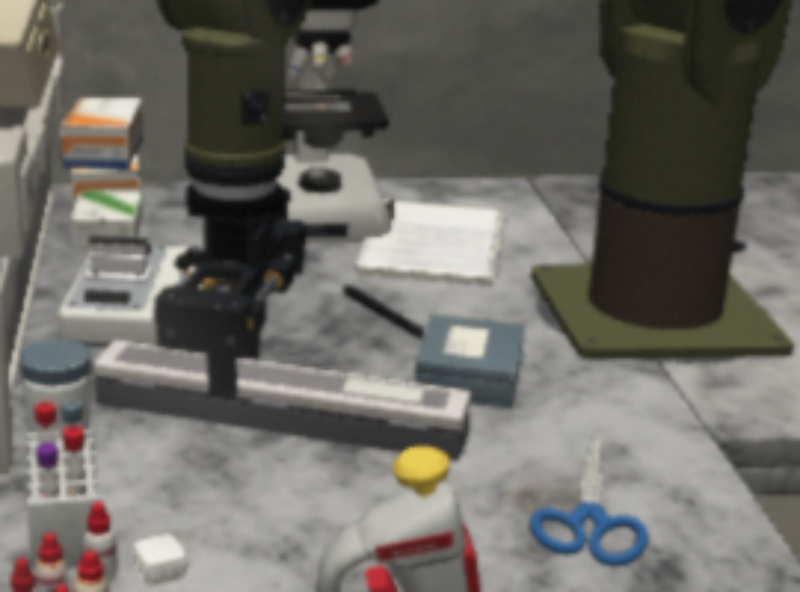

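View pics/w5b.png

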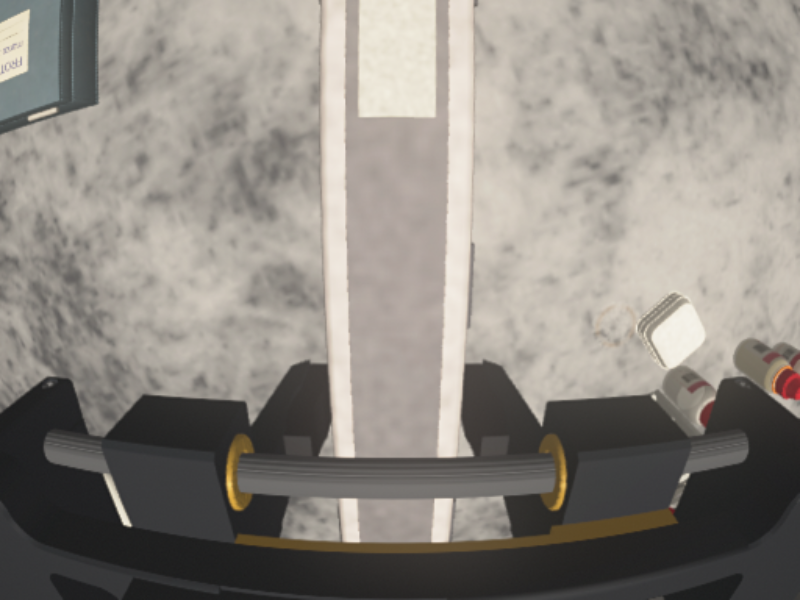

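Held at the new spot, the moment is near zero: the centre of mass is within about 1.4 mm of the grip, and the case is level in the side view. Next I raise it and rotate it to the mixer's axis.

```bash
python3 -m creep '[{"hand":0.0,"slide":[0,0,-0.03],"turn":0},{"hand":0.0,"slide":[0,0,-0.04],"turn":4},{"hand":0.0,"slide":[0,0,-0.03],"turn":8},{"hand":0.0,"slide":[0,0,0],"turn":8},{"hand":0.0,"slide":[0,0,0],"turn":8}]'; python3 -m creep '[{"hand":0.0,"slide":[0,0,0],"turn":8},{"hand":0.0,"slide":[0,0,0],"turn":8},{"hand":0.0,"slide":[0,0,0],"turn":8},{"hand":0.0,"slide":[0,0,0],"turn":8},{"hand":0.0,"slide":[0,0,0],"turn":8}]';python3 -m creep '[{"hand":0.0,"slide":[0,0,0],"turn":8},{"hand":0.0,"slide":[0,0,0],"turn":3.4},{"hand":0.0,"slide":[0,0,0],"turn":0}]'
python3 - <<'E'
from h import *
p=snapshot('top');s=st();print(np.round(s['q'],2))
from scipy.spatial.transform import Rotation as R
T=R.from_quat(s['eef_rot']).as_matrix();print(T[:,0],T[:,1],np.degrees(np.arctan2(T[1,0],T[0,0])))
cv2.imwrite('pics/t6.png',cv2.resize(p['frame'][90:290,100:400,::-1],(800,533),interpolation=cv2.INTER_CUBIC))
E
```

```text
clock: 10.98
tool_pos: [0.4402, 0.2858, 0.1893]
eef_rot: [0.933, 0.36, 0.0, -0.0]
contact_force: [-0.6, 0.2, -4.6]
opening: 0.511
clock: 11.6
tool_pos: [0.4399, 0.2858, 0.1886]
eef_rot: [1.0, 0.019, -0.0, -0.0]
contact_force: [-0.4, 0.7, -3.9]
opening: 0.511
clock: 11.98
tool_pos: [0.4399, 0.2859, 0.1886]
eef_rot: [0.997, -0.078, -0.0, 0.0]
contact_force: [-0.6, -0.5, -4.1]
opening: 0.515
t 12.025 pos [0.44   0.2859 0.1886] rot [ 9.97e-01 -7.75e-02 -2.00e-04  1.00e-04] F [ 0.03  0.22 -4.85] M [-0.097  0.067  0.02 ] op 0.516
[-0.76  0.65  0.16  1.94 -0.18  0.57 -0.63]
[ 9.87991738e-01 -1.54506181e-01 -4.06142296e-04] [-1.54506122e-01 -9.87991816e-01  1.72668780e-04] -8.888158227627585
```

View pics/t6.png

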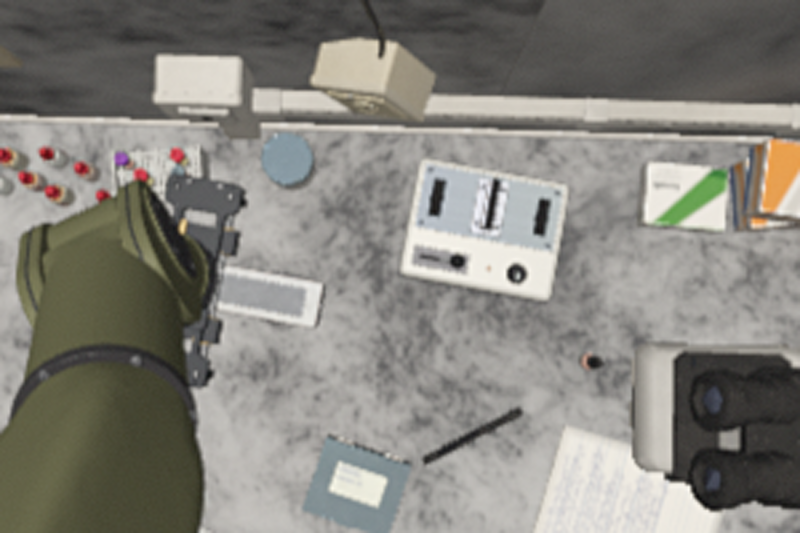

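```bash
python3 -m creep '[{"hand":0.0,"slide":[0.004,0.025,0],"turn":0},{"hand":0.0,"slide":[0.008,0.05,0],"turn":0},{"hand":0.0,"slide":[0.008,0.05,0],"turn":0},{"hand":0.0,"slide":[0.008,0.05,0],"turn":0},{"hand":0.0,"slide":[0.008,0.05,0],"turn":0}]'; python3 -m creep '[{"hand":0.0,"slide":[0.006,0.04,0],"turn":0},{"hand":0.0,"slide":[0.004,0.022,0],"turn":0},{"hand":0.0,"slide":[0.02,-0.003,0],"turn":0},{"hand":0.0,"slide":[0.02,-0.003,0],"turn":0},{"hand":0.0,"slide":[0,0,0],"turn":0}]'
python3 - <<'E'
from h import *
p=snapshot('wrist');s=st();print(np.round(s['q'],2))
cv2.imwrite('pics/w7.png',cv2.resize(p['frame'][...,::-1],(800,600)))
p=snapshot('side');cv2.imwrite('pics/s7.png',cv2.resize(p['frame'][50:250,150:420,::-1],(800,592)))
p=snapshot('top');cv2.imwrite('pics/t7.png',cv2.resize(p['frame'][90:290,150:450,::-1],(800,533)))
W=cloud(p).reshape(-1,3);W=W[(W[:,2]>.25)&(W[:,2]<.32)&(abs(W[:,1]+.0)<.06)&(W[:,0]<.64)];print(W.min(0),W.max(0))
E
```

```text
clock: 12.65
tool_pos: [0.4409, 0.0565, 0.1889]
eef_rot: [0.997, -0.078, 0.0, -0.0]
contact_force: [0.8, 0.0, -4.3]
opening: 0.516
clock: 13.28
tool_pos: [0.4831, -0.0051, 0.1889]
eef_rot: [0.997, -0.078, 0.001, -0.0]
contact_force: [-0.8, -0.6, -4.5]
opening: 0.519
t 13.325 pos [ 0.4813 -0.0051  0.1886] rot [ 9.97e-01 -7.80e-02 -1.00e-04 -1.00e-04] F [ 0.25  0.08 -3.62] M [-0.035  0.175  0.004] op 0.515
[-0.13  0.6   0.07  2.06 -0.08  0.48 -0.15]
[ 0.02941484 -0.05228043  0.25010787] [0.57932481 0.05987254 0.31921288]
```

View pics/w7.png

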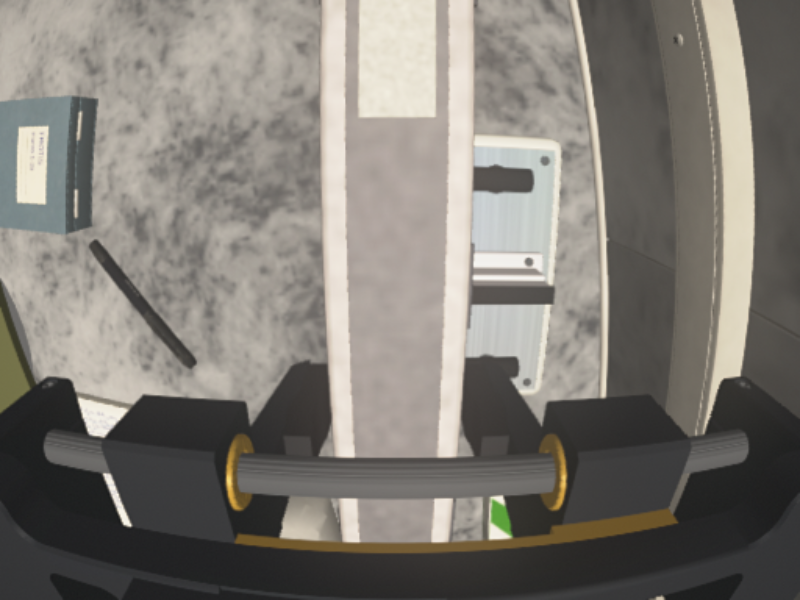

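View pics/s7.png

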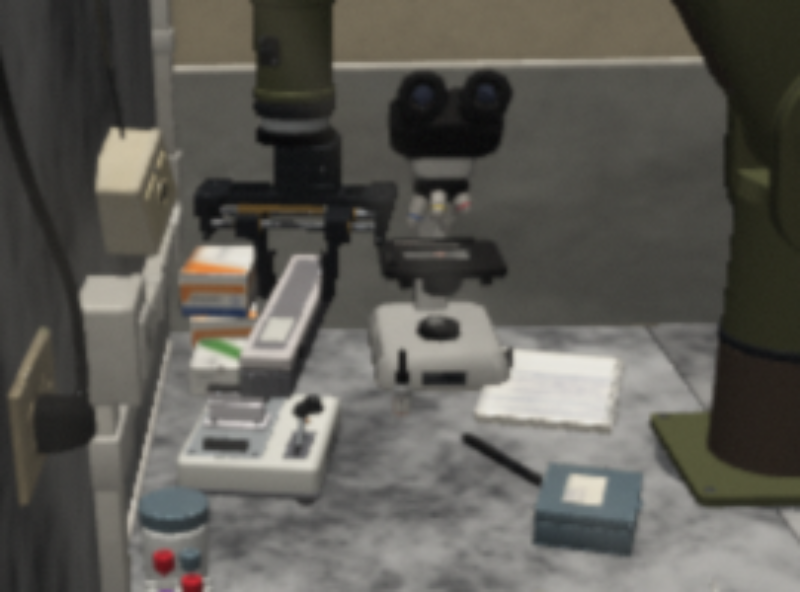

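View pics/t7.png

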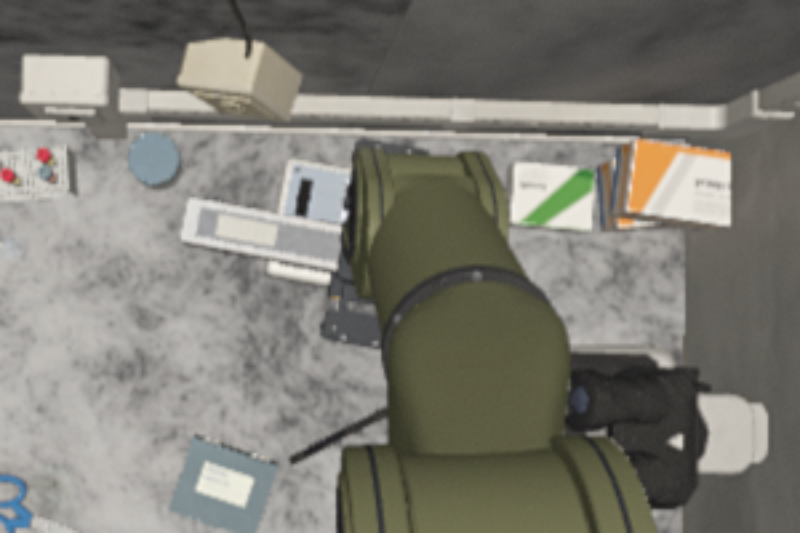

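The wrist view shows the rail's dark rubber top at columns 473–554, rows 286–304, beside the case. The case is parallel to the mixer's edge (column ~560→540). The gripper body spans about ±98 mm along the jaws, so the trunking clearance matters.

```bash
python3 - <<'E'
from h import *
from scipy.spatial.transform import Rotation as R
p=snapshot('wrist')
M=[];F=[]
for i in range(8): snapshot('side');s=get_state();M.append(s['moment']);F.append(s['contact_force'])
print(np.mean(M,0),np.mean(F,0));s=st();T=R.from_quat(s['eef_rot']).as_matrix()
i=p['frame'][160:210,290:370,::-1];cv2.imwrite('pics/railc.png',cv2.resize(i,None,fx=10,fy=10,interpolation=cv2.INTER_CUBIC))
def q(uv,z): w=atz(p,((uv[0]+.5)*.64-.5,(uv[1]+.5)*.64-.5),z,True);return np.round(w,4),np.round(T.T@(w-s['tool_pos']),4)
for uv in[(553,287),(553,303),(476,287),(476,303)]: print(uv,*q(uv,.086))
for uv in[(473,135),(560,143),(541,390)]: print('deck',uv,*q(uv,.046))
for uv in[(321,20),(473,20),(329,380),(465,380)]: print('case',uv,*q(uv,.15+.04))
E
```

```text
[-0.07194606  0.05859507  0.00298786] [ 0.05627032  0.04918811 -4.63588821]
t 13.875 pos [ 0.4813 -0.0051  0.1887] rot [ 0.9969 -0.0782 -0.     -0.    ] F [ 0.1  -0.83 -5.49] M [-0.158  0.035  0.042] op 0.515
(553, 287) [ 0.5671 -0.009   0.086 ] [ 0.0854 -0.0095  0.1027]
(553, 303) [ 0.5666 -0.0185  0.086 ] [ 8.640e-02 -1.000e-04  1.027e-01]
(476, 287) [ 0.5233 -0.0023  0.086 ] [ 0.041  -0.0093  0.1027]
(476, 303) [ 0.5223 -0.0114  0.086 ] [ 4.150e-02 -1.000e-04  1.027e-01]
deck (473, 135) [0.5386 0.0793 0.046 ] [ 0.0434 -0.0923  0.1427]
deck (560, 143) [0.5928 0.069  0.046 ] [ 0.0986 -0.0905  0.1427]
deck (541, 390) [ 0.5682 -0.098   0.046 ] [0.1003 0.0782 0.1427]
case (321, 20) [0.4765 0.118  0.19  ] [-0.024  -0.1208 -0.0013]
case (473, 20) [0.5201 0.1111 0.19  ] [ 0.0202 -0.1208 -0.0013]
case (329, 380) [0.4583 0.0061 0.19  ] [-0.0245 -0.0075 -0.0013]
case (465, 380) [ 0.5029 -0.0009  0.19  ] [ 0.0207 -0.0075 -0.0013]
```

View pics/railc.png

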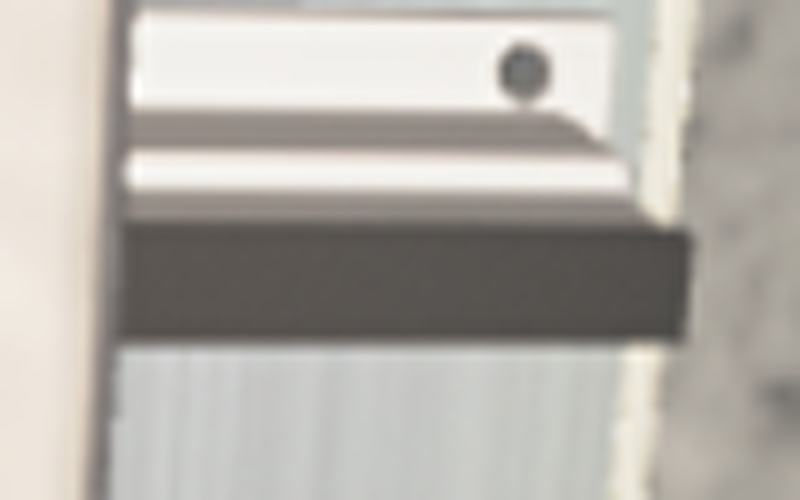

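```bash
python3 - <<'E'
from h import *
from scipy.spatial.transform import Rotation as R
M=[];F=[]
for i in range(12): p=snapshot('wrist');s=get_state();M.append(s['moment']);F.append(s['contact_force'])
print(np.round(M,3));print(np.mean(M,0),np.std(M,0),np.mean(F,0));T=R.from_quat(s['eef_rot']).as_matrix()
def q(uv):
    u,v=(uv[0]+.5)*.64-.5,(uv[1]+.5)*.64-.5
    w=dep(p,(u,v),True); return np.round(w,4),np.round(T.T@(w-s['tool_pos']),4)
for r in(5,50,100,150,200,250,300,350,400): print(r,*q((397,r)))
for uv in((500,295),(530,295),(545,295)): print('rail',uv,*q(uv))
E
```

```text
[[-0.042  0.092  0.006]
 [-0.113  0.115 -0.039]
 [-0.086  0.074  0.019]
 [-0.037  0.07   0.037]
 [-0.05   0.044  0.011]
 [-0.038  0.022  0.042]
 [-0.07   0.078 -0.02 ]
 [-0.053  0.049 -0.013]
 [-0.017  0.061 -0.019]
 [-0.029  0.081  0.025]
 [-0.08   0.078  0.031]
 [-0.046  0.013 -0.022]]
[-0.05501305  0.0647795   0.00475398] [0.02634959 0.02770958 0.02566107] [ 0.02409905 -0.00842152 -4.31973779]
5 [0.5004 0.1184 0.1908] [-0.0005 -0.125  -0.0021]
50 [0.4982 0.1045 0.1905] [-0.0005 -0.1109 -0.0018]
100 [0.4958 0.0896 0.1902] [-0.0005 -0.0958 -0.0016]
150 [0.4935 0.0751 0.1896] [-0.0005 -0.0811 -0.0009]
200 [0.4912 0.0605 0.19  ] [-0.0005 -0.0664 -0.0013]
250 [0.4889 0.0457 0.1902] [-0.0006 -0.0514 -0.0015]
300 [0.4863 0.0297 0.1886] [-0.0006 -0.0352  0.0001]
350 [0.4838 0.0136 0.1903] [-0.0006 -0.0189 -0.0016]
400 [ 0.4808 -0.0051  0.1896] [-0.0006  0.     -0.0009]
rail (500, 295) [ 0.5381 -0.0095  0.0848] [ 0.0567 -0.0045  0.1039]
rail (530, 295) [ 0.5552 -0.012   0.0854] [ 0.074  -0.0047  0.1033]
rail (545, 295) [ 0.5637 -0.013   0.0864] [ 0.0826 -0.0051  0.1023]
```

The case is level in the grip (lid within about 1 mm over 125 mm). The moment reading now differs from the one over the pick-up spot by more than noise. I read this as a configuration-dependent bias, since both pick-up measurements, against unloaded baselines there, agree on a centre of mass within 2 mm of the grip. I'll check it again on the rail at low grip force. Now I move over the rail.

```bash
python3 -m creep '[{"hand":0.0,"slide":[0.017,-0.0025,0],"turn":0},{"hand":0.0,"slide":[0.02,-0.003,0],"turn":0},{"hand":0.0,"slide":[0.015,0,0.01],"turn":0},{"hand":0.0,"slide":[0,0,0.02],"turn":0},{"hand":0.0,"slide":[0,0,0.01],"turn":0}]';python3 -m creep '[{"hand":0.0,"slide":[0,0,0],"turn":0},{"hand":0.0,"slide":[0,0,0],"turn":0}]'
python3 - <<'E'
from h import *
from scipy.spatial.transform import Rotation as R
M=[];F=[]
for i in range(8): p=snapshot('wrist');s=get_state();M.append(s['moment']);F.append(s['contact_force'])
print(np.mean(M,0),np.mean(F,0));st()
cv2.imwrite('pics/w8.png',cv2.resize(p['frame'][...,::-1],(800,600)))
p=snapshot('side');cv2.imwrite('pics/s8.png',cv2.resize(p['frame'][90:240,180:380,::-1],(800,600)))
E
```

```text
clock: 15.1
tool_pos: [0.5326, -0.008, 0.1471]
eef_rot: [0.997, -0.078, -0.001, 0.0]
contact_force: [-0.2, 0.0, -4.3]
opening: 0.518
clock: 15.35
tool_pos: [0.5338, -0.0079, 0.149]
eef_rot: [0.997, -0.078, 0.0, -0.0]
contact_force: [0.7, -0.4, -3.8]
opening: 0.52
[-0.08211753  0.05789906  0.01512198] [-0.07704567 -0.07229876 -3.87540024]
t 15.75 pos [ 0.5337 -0.0078  0.1489] rot [ 9.969e-01 -7.830e-02  2.000e-04 -1.000e-04] F [ 0.61 -0.03 -4.14] M [-0.071  0.03   0.008] op 0.516
```

View pics/w8.png

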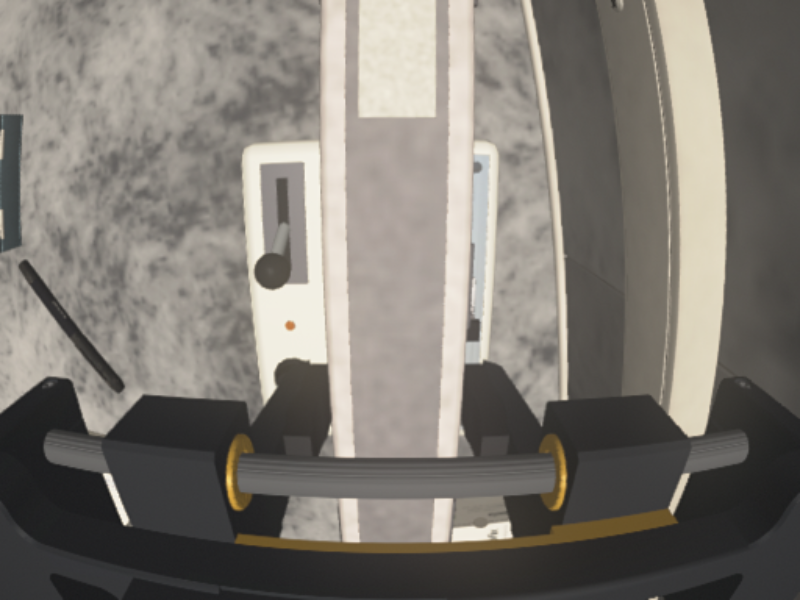

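View pics/s8.png

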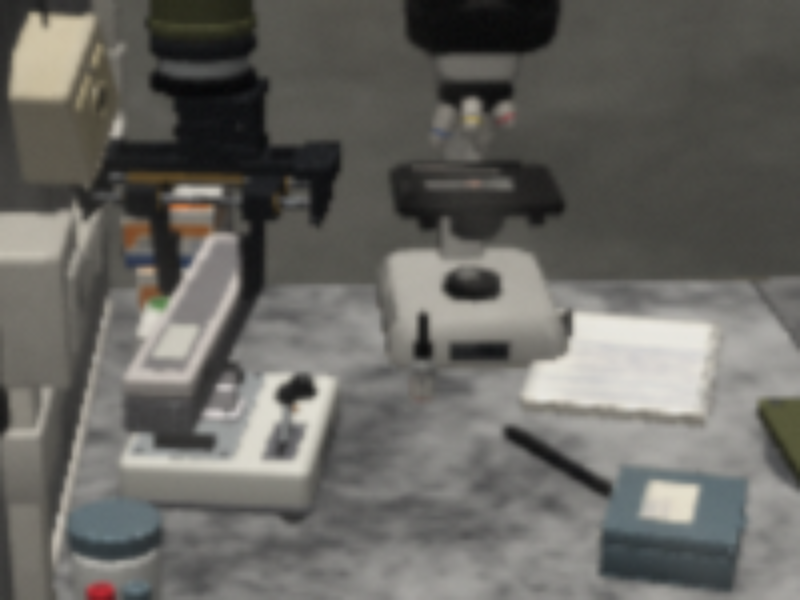

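In the wrist view the rail end shows at (473,330) and the lever knob at (272,271). The case is parallel to the mixer. I'll check the rail against the grip.

```bash
python3 - <<'E'
from h import *
from scipy.spatial.transform import Rotation as R
p=snapshot('wrist');s=st();T=R.from_quat(s['eef_rot']).as_matrix()
i=p['frame'][190:235,290:330,::-1];cv2.imwrite('pics/railc2.png',cv2.resize(i,None,fx=13,fy=13,interpolation=cv2.INTER_CUBIC))
def q(uv,z): w=atz(p,((uv[0]+.5)*.64-.5,(uv[1]+.5)*.64-.5),z,True);return np.round(w,4),np.round(T.T@(w-s['tool_pos']),4)
for r in(316,320,325,330,335,340,344): print(r,*q((473,r),.086))
print('end',*q((481,330),.086)); print('knob',*q((272,271),.075))
for k in pinpoint('lever_knob',p)[:2]: w=atz(p,k['uv'],.075,True);print(k,w,T.T@(w-s['tool_pos']))
for k in pinpoint('rail_top',p)[:2]: w=atz(p,k['uv'],.086,True);print(k,w,T.T@(w-s['tool_pos']))
E
```

```text
t 15.85 pos [ 0.5337 -0.0078  0.1488] rot [ 9.969e-01 -7.830e-02  1.000e-04 -1.000e-04] F [ 0.04 -0.16 -4.08] M [-0.09   0.046  0.045] op 0.514
316 [ 0.5691 -0.0062  0.086 ] [ 0.0348 -0.0071  0.0628]
320 [ 0.5689 -0.0082  0.086 ] [ 0.0349 -0.0051  0.0628]
325 [ 0.5687 -0.0106  0.086 ] [ 0.035  -0.0026  0.0628]
330 [ 0.5684 -0.0131  0.086 ] [ 0.0352 -0.0001  0.0628]
335 [ 0.5682 -0.0157  0.086 ] [0.0353 0.0024 0.0628]
340 [ 0.5679 -0.0182  0.086 ] [0.0354 0.0049 0.0628]
344 [ 0.5677 -0.0203  0.086 ] [0.0356 0.007  0.0628]
end [ 0.5722 -0.0138  0.086 ] [ 0.039  -0.0001  0.0628]
knob [0.478  0.0274 0.075 ] [-0.0605 -0.0261  0.0738]
{'uv': [172.9, 175.1], 'conf': 0.67} [0.47690709 0.0261789  0.075     ] [-0.0613863  -0.02468514  0.07379294]
```

View pics/railc2.png

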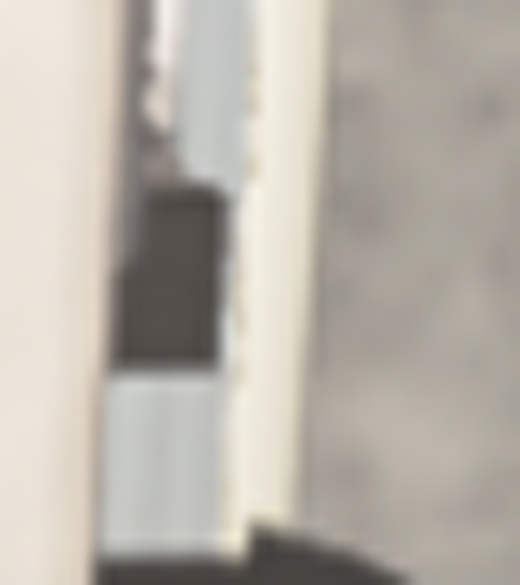

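The rail's middle lies at tool y = 0.0 and x = +10 mm, directly under the grip line. The knob's offset from the rail is (-70, 26) mm against the nominal (-70, 27). Now I lower slowly.

```bash
python3 -m creep '[{"hand":0.0,"slide":[0,-0.0005,0.008],"turn":0},{"hand":0.0,"slide":[0,0,0.006],"turn":0},{"hand":0.0,"slide":[0,0,0.003],"turn":0},{"hand":0.0,"slide":[0,0,0.002],"turn":0},{"hand":0.0,"slide":[0,0,0],"turn":0}]';python3 - <<'E'
from h import *
F=[];M=[]
for i in range(4): p=snapshot('wrist');s=get_state();F.append(s['contact_force']);M.append(s['moment'])
print(np.mean(F,0),np.mean(M,0));st()
E
```

```text
clock: 16.58
tool_pos: [0.5337, -0.0073, 0.1296]
eef_rot: [0.997, -0.078, -0.0, -0.0]
contact_force: [-0.0, -0.0, -4.3]
opening: 0.513
[-0.10801527  0.44961833 -4.26273533] [-0.0962266   0.109787   -0.00065587]
t 16.775 pos [ 0.5339 -0.0073  0.1299] rot [ 9.969e-01 -7.830e-02  2.000e-04 -1.000e-04] F [-0.4   0.42 -5.04] M [-0.097  0.105  0.036] op 0.515
```

```bash
python3 -m creep '[{"hand":0.0,"slide":[0,0,0.001],"turn":0},{"hand":0.0,"slide":[0,0,0.001],"turn":0},{"hand":0.0,"slide":[0,0,0],"turn":0}]';python3 - <<'E'
from h import *
F=[];M=[]
for i in range(4): p=snapshot('wrist');s=get_state();F.append(s['contact_force']);M.append(s['moment'])
print(np.mean(F,0),np.mean(M,0));st()
E
```

```text
clock: 17.15
tool_pos: [0.5336, -0.0073, 0.1276]
eef_rot: [0.997, -0.078, -0.0, -0.0]
contact_force: [0.6, -0.9, -4.7]
opening: 0.514
[ 0.14424352  0.23686362 -4.4260741 ] [-0.07228243  0.04981858 -0.0237564 ]
t 17.35 pos [ 0.5337 -0.0073  0.1277] rot [ 0.9969 -0.0783  0.     -0.    ] F [ 0.85 -0.56 -4.78] M [-0.06   0.066  0.016] op 0.517
```

```bash
python3 -m creep '[{"hand":0.0,"slide":[0,0,0.001],"turn":0},{"hand":0.0,"slide":[0,0,0.001],"turn":0},{"hand":0.0,"slide":[0,0,0],"turn":0}]';python3 - <<'E'
from h import *
F=[];M=[]
for i in range(4): p=snapshot('wrist');s=get_state();F.append(s['contact_force']);M.append(s['moment'])
print(np.mean(F,0),np.mean(M,0));st()
E
```

```text
clock: 17.73
tool_pos: [0.5336, -0.0073, 0.1256]
eef_rot: [0.997, -0.078, -0.0, -0.0]
contact_force: [0.3, -0.0, -4.9]
opening: 0.518
[ 0.13217988 -0.06633399 -4.49375022] [-0.09293424  0.07469784 -0.005845  ]
t 17.925 pos [ 0.5338 -0.0073  0.1257] rot [ 9.969e-01 -7.830e-02  1.000e-04 -1.000e-04] F [ 0.33  0.19 -4.81] M [-0.064  0.047  0.013] op 0.513
```

```bash
python3 -m creep '[{"hand":0.0,"slide":[0,0,0.0005],"turn":0},{"hand":0.0,"slide":[0,0,0],"turn":0}]';python3 - <<'E'
from h import *
F=[];M=[]
for i in range(4): p=snapshot('wrist');s=get_state();F.append(s['contact_force']);M.append(s['moment'])
print(np.mean(F,0),np.mean(M,0));st()
E
```

```text
clock: 18.18
tool_pos: [0.5337, -0.0073, 0.1252]
eef_rot: [0.997, -0.078, -0.0, -0.0]
contact_force: [-1.3, 0.2, -4.5]
opening: 0.517
[-1.42158318e-03 -4.29540669e-01 -4.04939967e+00] [-0.08309646  0.10534382 -0.00030795]
t 18.375 pos [ 0.5337 -0.0073  0.1252] rot [ 0.9969 -0.0783  0.     -0.    ] F [ 0.46 -0.3  -3.82] M [-0.092  0.12   0.033] op 0.518
```

```bash
python3 -m creep '[{"hand":0.0,"slide":[0,0,0.0005],"turn":0},{"hand":0.0,"slide":[0,0,0],"turn":0}]';python3 - <<'E'
from h import *
F=[];M=[]
for i in range(4): p=snapshot('wrist');s=get_state();F.append(s['contact_force']);M.append(s['moment'])
print(np.mean(F,0),np.mean(M,0));st()
E
```

```text
clock: 18.62
tool_pos: [0.5337, -0.0073, 0.1247]
eef_rot: [0.997, -0.078, 0.0, -0.0]
contact_force: [0.3, 0.5, -3.6]
opening: 0.513
[-0.1108924   0.12664925 -4.00744413] [-0.066486    0.07686844  0.00303537]
t 18.825 pos [ 0.5337 -0.0073  0.1247] rot [ 9.969e-01 -7.830e-02  1.000e-04 -0.000e+00] F [ 0.07 -0.2  -3.88] M [-0.078  0.073 -0.001] op 0.519
```

```bash
python3 -m creep '[{"hand":0.0,"slide":[0,0,0.0005],"turn":0},{"hand":0.0,"slide":[0,0,0],"turn":0}]';python3 - <<'E'
from h import *
F=[];M=[]
for i in range(4): p=snapshot('wrist');s=get_state();F.append(s['contact_force']);M.append(s['moment'])
print(np.mean(F,0),np.mean(M,0));st()
E
```

```text
clock: 19.08
tool_pos: [0.5338, -0.0073, 0.1247]
eef_rot: [0.997, -0.078, 0.0, -0.0]
contact_force: [-1.3, 0.2, 3.8]
opening: 0.514
[-1.74861044  0.54208429  5.43728912] [-0.00286542  0.47689739 -0.0028844 ]
t 19.275 pos [ 0.5337 -0.0073  0.1246] rot [ 9.969e-01 -7.830e-02  2.000e-04 -1.000e-04] F [-1.7  -0.23  5.62] M [0.029 0.468 0.031] op 0.515
```

Contact is firm now: about 9.7 N on the rail, acting at tool y about -1 mm, so the rail is under the grip line as planned. I'll ease off slightly so the rail carries about the case's own weight, then drop the grip force and watch for tilt.

```bash
python3 -m creep '[{"hand":0.0,"slide":[0,0,-0.0003],"turn":0},{"hand":0.0,"slide":[0,0,0],"turn":0}]';cat >> h.py <<'E'
def lid(n=1):
    # slope of lid along tool y, and across x, via wrist depth
    from scipy.spatial.transform import Rotation as R
    p=snapshot('wrist');s=get_state();T=R.from_quat(s['eef_rot']).as_matrix()
    X=[]
    for u in range(224,284,3):
        for v in range(3,250,4):
            if p['depth'][v,u]<=0: continue
            w=T.T@(dep(p,(u,v),True)-s['tool_pos'])
            if abs(w[0])<.021 and abs(w[2])<.012: X.append(w)
    X=np.array(X);A=np.c_[X[:,0],X[:,1],np.ones(len(X))];c=np.linalg.lstsq(A,X[:,2],rcond=None)[0]
    print('lid slope across,along deg',np.round(np.degrees(c[:2]),2),'z0 mm',round(c[2]*1e3,2),len(X),'yrange',X[:,1].min(),X[:,1].max())
    return p
E
python3 - <<'E'
from h import *
F=[];M=[]
for i in range(4): p=lid();s=get_state();F.append(s['contact_force']);M.append(s['moment'])
print(np.mean(F,0),np.mean(M,0));st()
E
```

```text
clock: 19.52
tool_pos: [0.5338, -0.0073, 0.1247]
eef_rot: [0.997, -0.078, 0.0, -0.0]
contact_force: [-2.4, 1.0, 3.9]
opening: 0.514
lid slope across,along deg [-0.19  0.15] z0 mm -1.3 1238 yrange -0.12598385165085144 -0.004998674555577037
lid slope across,along deg [-0.14  0.12] z0 mm -1.36 1237 yrange -0.12560263559002113 -0.004792494283422661
lid slope across,along deg [0.02 0.19] z0 mm -1.26 1235 yrange -0.12591632167794783 -0.0050592774066831455
lid slope across,along deg [-0.15  0.16] z0 mm -1.34 1233 yrange -0.12577774989260726 -0.005057529402605412
[-1.56641847  0.01965195  5.28525385] [-0.01811225  0.43393033 -0.00109417]
t 19.725 pos [ 0.5337 -0.0073  0.1246] rot [ 9.969e-01 -7.830e-02  1.000e-04 -1.000e-04] F [-1.9  -0.35  5.01] M [-0.037  0.454  0.031] op 0.514
```

```bash
python3 -m creep '[{"hand":0.0,"slide":[0,0,-0.0003],"turn":0},{"hand":0.0,"slide":[0,0,0],"turn":0}]';python3 - <<'E'
from h import *
F=[];M=[]
for i in range(4): p=lid();s=get_state();F.append(s['contact_force']);M.append(s['moment'])
print(np.mean(F,0),np.mean(M,0));st()
E
```

```text
clock: 19.98
tool_pos: [0.5338, -0.0073, 0.1247]
eef_rot: [0.997, -0.078, 0.0, -0.0]
contact_force: [-0.8, 1.2, 1.7]
opening: 0.515
lid slope across,along deg [-0.19  0.19] z0 mm -1.27 1235 yrange -0.12584913818896926 -0.004869712216349892
lid slope across,along deg [-0.16  0.2 ] z0 mm -1.28 1236 yrange -0.12585275645106578 -0.005244779171786563
lid slope across,along deg [-0.16  0.2 ] z0 mm -1.23 1234 yrange -0.125981884136621 -0.004825690204414861
lid slope across,along deg [-0.27  0.19] z0 mm -1.27 1233 yrange -0.12584893314964796 -0.005183841167455413
[-0.55891905  0.28814107  1.59953195] [-0.02516389  0.24813029  0.00388526]
t 20.175 pos [ 0.5338 -0.0073  0.1247] rot [ 0.9969 -0.0783  0.     -0.    ] F [-0.5   0.03  0.44] M [-0.004  0.238 -0.011] op 0.518
```

```bash
python3 -m creep '[{"hand":0.0,"slide":[0,0,-0.0002],"turn":0},{"hand":0.0,"slide":[0,0,0],"turn":0},{"hand":0.0,"slide":[0,0,0],"turn":0}]' 3;python3 - <<'E'
from h import *
F=[];M=[]
for i in range(8): p=lid();s=get_state();F.append(s['contact_force']);M.append(s['moment'])
print(np.round(F,2));print(np.mean(F,0),np.mean(M,0));st()
E
```

```text
clock: 20.55
tool_pos: [0.5337, -0.0073, 0.1247]
eef_rot: [0.997, -0.078, -0.0, -0.0]
contact_force: [-0.3, 0.7, -4.6]
opening: 0.52
lid slope across,along deg [0.08 0.24] z0 mm -1.22 1236 yrange -0.1255728582676737 -0.004967206860688669
lid slope across,along deg [0.03 0.2 ] z0 mm -1.28 1236 yrange -0.12572233986203524 -0.004838737588308257
lid slope across,along deg [0.04 0.19] z0 mm -1.26 1235 yrange -0.12561000100299463 -0.004628377993843341
lid slope across,along deg [0.2  0.19] z0 mm -1.27 1234 yrange -0.1262883596815487 -0.004771834603511847
lid slope across,along deg [0.16 0.27] z0 mm -1.18 1237 yrange -0.1256770903363915 -0.004869566726638837
lid slope across,along deg [-0.1   0.26] z0 mm -1.2 1232 yrange -0.12561427759914223 -0.004879949890474381
lid slope across,along deg [0.07 0.3 ] z0 mm -1.13 1232 yrange -0.12578707048772336 -0.004799615151009609
lid slope across,along deg [0.08 0.26] z0 mm -1.18 1230 yrange -0.1254479302818603 -0.004916497075991707
[[ 0.3  -0.14 -5.05]
 [ 0.05 -0.22 -4.47]
 [-0.23 -0.7  -4.77]
 [-0.12 -0.82 -4.26]
 [ 0.59  0.21 -4.53]
 [-0.49 -0.18 -3.75]
 [-0.38 -0.52 -4.81]
 [ 0.38 -0.38 -5.07]]
[ 0.01213627 -0.34611254 -4.58897217] [-0.06631212  0.08120706  0.00316996]
t 20.95 pos [ 0.5336 -0.0073  0.1249] rot [ 9.969e-01 -7.830e-02 -1.000e-04 -0.000e+00] F [ 0.38 -0.38 -5.07] M [-0.064  0.056 -0.035] op 0.524
```

```bash
python3 -m creep '[{"hand":0.0,"slide":[0,0,0.0002],"turn":0},{"hand":0.0,"slide":[0,0,0],"turn":0},{"hand":0.0,"slide":[0,0,0],"turn":0}]' 3;python3 - <<'E'
from h import *
F=[];M=[]
for i in range(6): p=lid();s=get_state();F.append(s['contact_force']);M.append(s['moment'])
print(np.round(F,2)[:,2]);print(np.mean(F,0),np.mean(M,0));st()
E
```

```text
clock: 21.32
tool_pos: [0.5337, -0.0073, 0.1248]
eef_rot: [0.997, -0.078, 0.0, -0.0]
contact_force: [0.3, -0.1, -3.9]
opening: 0.522
lid slope across,along deg [0.25 0.28] z0 mm -1.21 1238 yrange -0.12574146054905433 -0.00512891019759041
lid slope across,along deg [0.   0.27] z0 mm -1.2 1235 yrange -0.1259196833364108 -0.005061176687286214
lid slope across,along deg [-0.18  0.25] z0 mm -1.2 1232 yrange -0.12568465553648986 -0.004951458427799226
lid slope across,along deg [0.  0.2] z0 mm -1.28 1235 yrange -0.1257900820032568 -0.004895527257616517
lid slope across,along deg [-0.05  0.26] z0 mm -1.25 1236 yrange -0.12558778640284643 -0.004680359852774372
lid slope across,along deg [0.09 0.25] z0 mm -1.28 1236 yrange -0.1255781827856674 -0.004830639947094518
[-3.88 -5.18 -4.33 -4.29 -3.97 -4.56]
[ 0.04796062 -0.23307736 -4.36710695] [-0.05747362  0.0863383   0.00174113]
t 21.625 pos [ 0.5337 -0.0073  0.1248] rot [ 0.9969 -0.0783  0.     -0.    ] F [ 0.25  0.38 -4.56] M [-0.056  0.128  0.019] op 0.524
```

At only 3 N of grip the case stays level (0.25°), which supports balance within a few mm. Now I lower a touch to transfer the weight.

```bash
python3 -m creep '[{"hand":0.0,"slide":[0,0,0.0003],"turn":0},{"hand":0.0,"slide":[0,0,0.0002],"turn":0},{"hand":0.0,"slide":[0,0,0],"turn":0}]' 3;python3 - <<'E'
from h import *
F=[];M=[]
for i in range(6): p=lid();s=get_state();F.append(s['contact_force']);M.append(s['moment'])
print(np.round(F,2)[:,2]);print(np.mean(F,0),np.mean(M,0));st()
E
```

```text
clock: 22.0
tool_pos: [0.5337, -0.0073, 0.1247]
eef_rot: [0.997, -0.078, 0.0, -0.0]
contact_force: [-1.5, 0.1, 2.7]
opening: 0.521
lid slope across,along deg [-0.15  0.13] z0 mm -1.35 1235 yrange -0.12622143402764957 -0.004776039988727319
lid slope across,along deg [0.07 0.15] z0 mm -1.32 1235 yrange -0.12572653473340564 -0.004967919889575741
lid slope across,along deg [0.1  0.16] z0 mm -1.31 1234 yrange -0.12556736524397563 -0.004762599742965425
lid slope across,along deg [0.03 0.15] z0 mm -1.34 1234 yrange -0.12589575288368735 -0.005206984462273158
lid slope across,along deg [-0.2   0.13] z0 mm -1.38 1236 yrange -0.1256900117459287 -0.004970348189959763
lid slope across,along deg [0.15 0.17] z0 mm -1.36 1235 yrange -0.1257877985634318 -0.005040651439015716
[3.02 3.09 2.26 4.26 4.85 4.57]
[-1.54345736  0.45519374  3.67621663] [ 0.0028983   0.48897775 -0.01060198]
t 22.3 pos [ 0.5337 -0.0072  0.1246] rot [ 9.969e-01 -7.830e-02  1.000e-04 -1.000e-04] F [-1.76  0.63  4.57] M [-0.018  0.547 -0.043] op 0.524
```

```bash
python3 -m creep '[{"hand":0.0,"slide":[0,0,-0.0003],"turn":0},{"hand":0.0,"slide":[0,0,0],"turn":0},{"hand":0.05,"slide":[0,0,0],"turn":0}]' 3;python3 - <<'E'
from h import *
F=[];M=[]
for i in range(6): p=lid();s=get_state();F.append(s['contact_force']);M.append(s['moment'])
print(np.round(F,2)[:,2]);print(np.mean(F,0),np.mean(M,0));st()
E
```

```text
clock: 22.68
tool_pos: [0.5342, -0.0074, 0.1245]
eef_rot: [0.997, -0.078, 0.001, 0.0]
contact_force: [-0.5, -0.2, 0.2]
opening: 0.566
lid slope across,along deg [0.26 0.18] z0 mm -1.44 1235 yrange -0.12574930792061761 -0.0053820632582193394
lid slope across,along deg [0.25 0.19] z0 mm -1.45 1239 yrange -0.12562394670562468 -0.00500212024691692
lid slope across,along deg [0.08 0.24] z0 mm -1.44 1237 yrange -0.12563114482541649 -0.0049952744943197475
lid slope across,along deg [-0.15  0.18] z0 mm -1.47 1234 yrange -0.1256631330264066 -0.00501963303768764
lid slope across,along deg [0.27 0.23] z0 mm -1.37 1238 yrange -0.12570162898669976 -0.005167834098621501
lid slope across,along deg [0.01 0.19] z0 mm -1.4 1235 yrange -0.12576288129351704 -0.004578167676913091
[-0.45  0.38 -0.6  -0.59 -0.67  0.08]
[ 0.03692424 -0.04355426 -0.30897654] [-0.08228468  0.06475877  0.01007274]
t 22.975 pos [ 0.5339 -0.0073  0.1245] rot [ 9.969e-01 -7.830e-02  1.000e-04 -0.000e+00] F [0.   0.24 0.08] M [-0.036  0.05   0.007] op 0.563
```

With the fingers open and no force on the hand, the case lies level (0.2°). The unloaded moment (-0.08, 0.065) equals the loaded one, so the earlier discrepancy was sensor bias. I'll open wider and withdraw upwards.

```bash
python3 -m creep '[{"hand":0.065,"slide":[0,0,0],"turn":0},{"hand":0.075,"slide":[0,0,0],"turn":0},{"hand":0.075,"slide":[0,0,0],"turn":0},{"hand":0.075,"slide":[0,0,-0.005],"turn":0},{"hand":0.075,"slide":[0,0,-0.015],"turn":0}]';python3 - <<'E'
from h import *
p=snapshot('wrist');st()
cv2.imwrite('pics/w9.png',cv2.resize(p['frame'][...,::-1],(800,600)))
p=snapshot('side');cv2.imwrite('pics/s9.png',cv2.resize(p['frame'][90:240,180:380,::-1],(800,600)))
E
```

```text
clock: 23.6
tool_pos: [0.5332, -0.0073, 0.1448]
eef_rot: [0.997, -0.078, -0.001, 0.0]
contact_force: [0.0, -0.0, 0.0]
opening: 0.855
t 23.65 pos [ 0.5347 -0.0074  0.147 ] rot [ 9.969e-01 -7.840e-02  1.300e-03 -2.000e-04] F [0.16 0.99 0.35] M [-0.067  0.022  0.015] op 0.856
```

View pics/w9.png

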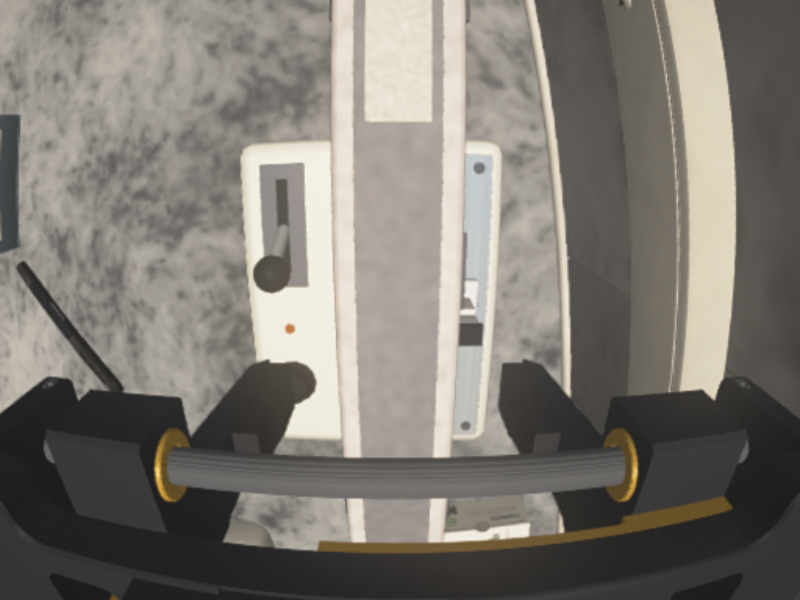

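View pics/s9.png

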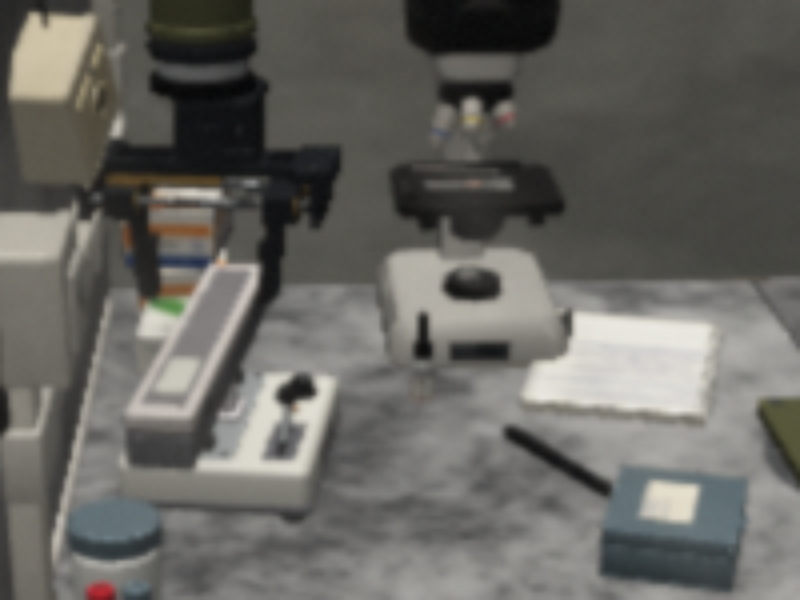

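The case stands level on the rail by itself. The knob is at (272,273) and a dial at (300,382). The plan is to rise, go to -x above the control strip, turn the jaws along the mixer's y so the body stays beside the case, and push the knob with closed fingers.

```bash
python3 -m creep '[{"hand":0.075,"slide":[0,0,-0.025],"turn":0},{"hand":0.075,"slide":[0,0,-0.03],"turn":0},{"hand":0.0,"slide":[-0.035,0.0025,-0.01],"turn":0},{"hand":0.0,"slide":[-0.034,0.0025,0],"turn":0},{"hand":0.0,"slide":[0,0,0],"turn":-10}]' 20;python3 -m creep '[{"hand":0.0,"slide":[0,0,0],"turn":-10},{"hand":0.0,"slide":[0,0,0],"turn":-10},{"hand":0.0,"slide":[0,0,0],"turn":-10},{"hand":0.0,"slide":[0,0,0],"turn":-10},{"hand":0.0,"slide":[0,0,0],"turn":-10}]';python3 -m creep '[{"hand":0.0,"slide":[0,0,0],"turn":-10},{"hand":0.0,"slide":[0,0,0],"turn":-10},{"hand":0.0,"slide":[0,0,0],"turn":-10},{"hand":0.0,"slide":[0,0,0],"turn":0},{"hand":0.0,"slide":[0,0,0],"turn":0}]'
python3 - <<'E'
from h import *
from scipy.spatial.transform import Rotation as R
snapshot('side');p=snapshot('wrist');s=st();T=R.from_quat(s['eef_rot']).as_matrix();print(np.round(s['q'],2),T[:,0])
cv2.imwrite('pics/w10.png',cv2.resize(p['frame'][...,::-1],(800,600)))
for k in pinpoint('lever_knob',p)[:2]: w=atz(p,k['uv'],.075,True);print(k,np.array(k['uv'])*800/512,w,T.T@(w-s['tool_pos']))
E
```

```text
clock: 24.32
tool_pos: [0.4618, -0.0014, 0.2101]
eef_rot: [1.0, 0.011, -0.001, 0.0]
contact_force: [0.7, 0.1, 0.9]
opening: 0.534
clock: 24.95
tool_pos: [0.4649, -0.0016, 0.21]
eef_rot: [0.901, 0.433, 0.0, 0.0]
contact_force: [0.5, -1.0, -0.1]
opening: 0.003
clock: 25.58
tool_pos: [0.4648, -0.0016, 0.2098]
eef_rot: [0.761, 0.648, 0.0, 0.0]
contact_force: [-0.2, -0.5, -0.2]
opening: 0.005
t 25.675 pos [ 0.4648 -0.0015  0.2097] rot [ 7.609e-01  6.489e-01 -0.000e+00  1.000e-04] F [-0.79  0.73  0.82] M [-0.019  0.004  0.074] op 0.006
[ 0.16  0.57 -0.39  2.07  0.38  0.58  0.91] [ 1.57896045e-01  9.87455724e-01 -1.80588824e-04]
{'uv': [284.9, 194.1], 'conf': 0.58} [445.15625 303.28125] [0.47936127 0.02720388 0.075     ] [0.03067091 0.00983219 0.13468786]
{'uv': [419.6, 227.0], 'conf': 0.4} [655.625  354.6875] [0.54354736 0.1764972  0.075     ] [0.18822617 0.04964029 0.1346674 ]
```

View pics/w10.png

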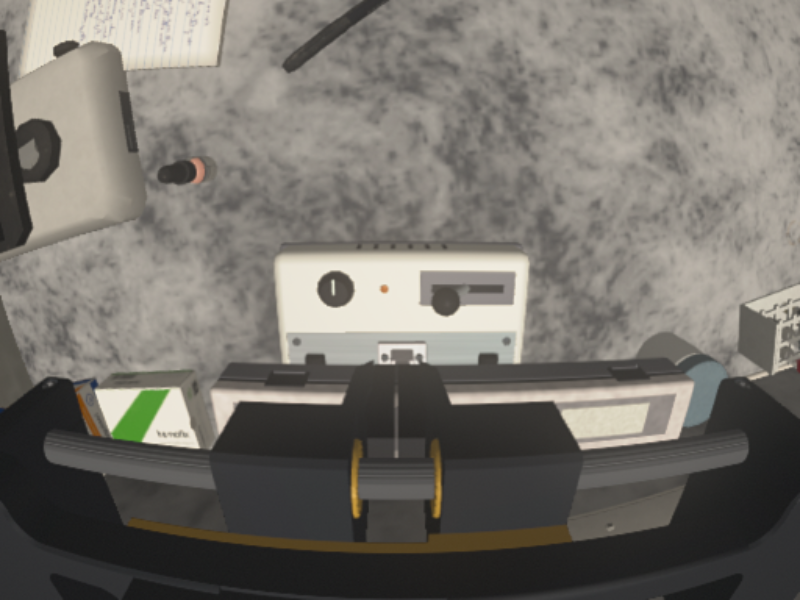

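The wrist view shows the case level above the mixer, the knob at (445,300), the dial at (335,289) and the closed fingers between them. The case edge is about 48 mm to tool +y, so there is room. I descend beside the knob.

```bash
python3 -m creep '[{"hand":0.0,"slide":[0,0,0.04],"turn":0},{"hand":0.0,"slide":[0,0,0.05],"turn":0},{"hand":0.0,"slide":[0,0,0.03],"turn":0},{"hand":0.0,"slide":[0,0,0.014],"turn":0},{"hand":0.0,"slide":[0,0,0],"turn":0}]'
python3 - <<'E'
from h import *
from scipy.spatial.transform import Rotation as R
p=snapshot('wrist');s=st();T=R.from_quat(s['eef_rot']).as_matrix()
cv2.imwrite('pics/w11.png',cv2.resize(p['frame'][...,::-1],(800,600)))
for k in pinpoint('lever_knob',p)[:2]: w=atz(p,k['uv'],.075,True);print(k,np.array(k['uv'])*800/512,w,T.T@(w-s['tool_pos']))
E
```

```text
clock: 26.35
tool_pos: [0.4643, -0.0013, 0.0748]
eef_rot: [0.76, 0.65, -0.001, -0.0]
contact_force: [-0.6, 0.6, -0.4]
opening: 0.003
t 26.4 pos [ 0.4648 -0.0013  0.0755] rot [ 7.603e-01  6.496e-01 -3.000e-04 -0.000e+00] F [0.66 0.62 0.07] M [-0.011  0.008  0.004] op 0.006
{'uv': [304.9, 271.2], 'conf': 0.8} [476.40625 423.75   ] [0.4786439  0.02535711 0.075     ] [0.02849087 0.0095553  0.00050098]
```

View pics/w11.png

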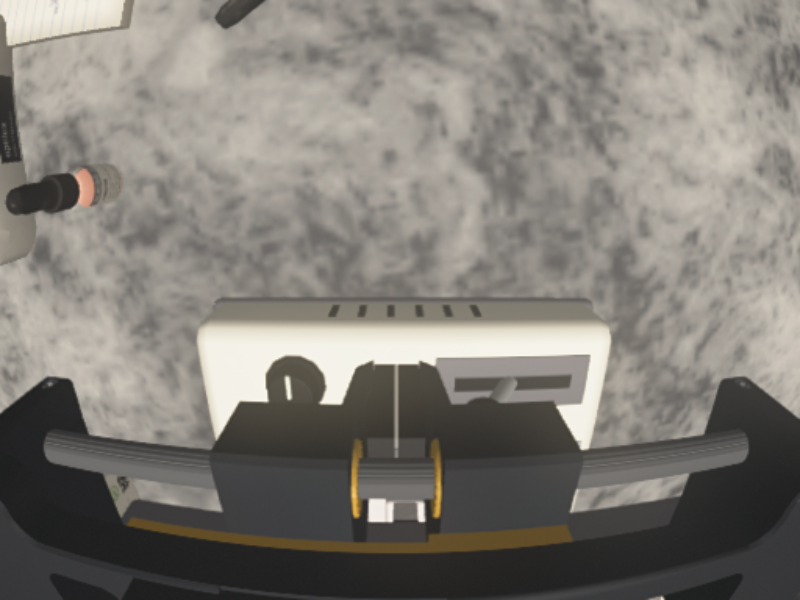

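The fingers are between the dial and the knob with nothing touched. I shift 4 mm towards the knob's centre line and push.

```bash
python3 -m creep '[{"hand":0.0,"slide":[0,0.004,0],"turn":0},{"hand":0.0,"slide":[0.008,0,0],"turn":0},{"hand":0.0,"slide":[0.008,0,0],"turn":0},{"hand":0.0,"slide":[0.008,0,0],"turn":0},{"hand":0.0,"slide":[0.006,0,0],"turn":0}]';python3 -m creep '[{"hand":0.0,"slide":[0.004,0,0],"turn":0},{"hand":0.0,"slide":[0,0,0],"turn":0}]'
python3 - <<'E'
from h import *
p=snapshot('wrist');s=st()
cv2.imwrite('pics/w12.png',cv2.resize(p['frame'][...,::-1],(800,600)))
E
```

```text
clock: 27.08
tool_pos: [0.4734, 0.0267, 0.0762]
eef_rot: [0.761, 0.649, -0.001, 0.001]
contact_force: [-0.8, -3.1, 3.5]
opening: 0.007
clock: 27.32
tool_pos: [0.4743, 0.0325, 0.0756]
eef_rot: [0.76, 0.65, 0.001, -0.0]
contact_force: [0.0, 0.2, 0.1]
opening: 0.007
t 27.375 pos [0.4743 0.0325 0.0756] rot [ 7.6e-01  6.5e-01  7.0e-04 -3.0e-04] F [-0.21 -0.3  -0.46] M [ 0.058 -0.028 -0.024] op 0.003
```

View pics/w12.png

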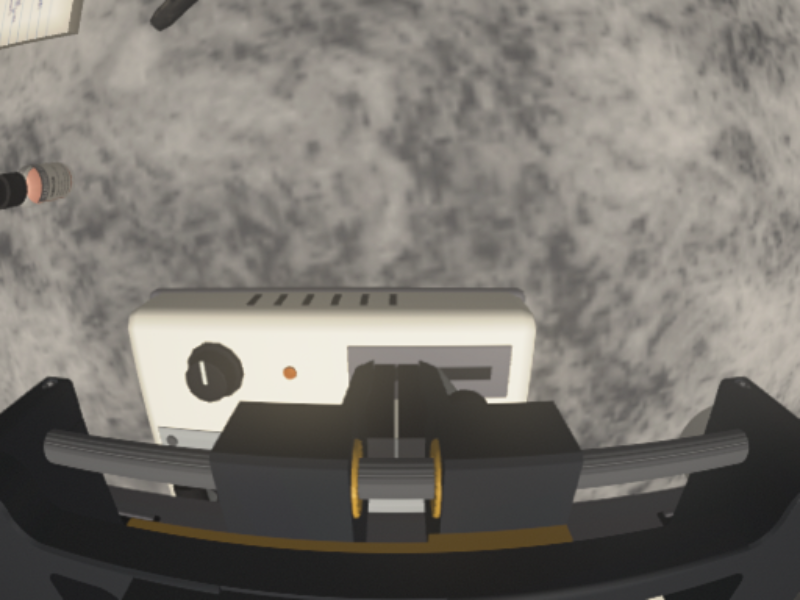

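The knob at (465,395) moves along with the finger's flank. I continue in small steps to the stop.

```bash
python3 -m creep '[{"hand":0.0,"slide":[0.002,0,0],"turn":0},{"hand":0.0,"slide":[0.002,0,0],"turn":0}]'; python3 -m creep '[{"hand":0.0,"slide":[0.002,0,0],"turn":0}]'; python3 -m creep '[{"hand":0.0,"slide":[0.002,0,0],"turn":0}]'
```

```text
clock: 27.62
tool_pos: [0.4746, 0.0352, 0.0755]
eef_rot: [0.76, 0.649, -0.0, 0.0]
contact_force: [-0.2, -1.8, -1.3]
opening: 0.001
clock: 27.75
tool_pos: [0.4748, 0.0371, 0.0754]
eef_rot: [0.76, 0.649, -0.0, 0.0]
contact_force: [0.2, -2.5, -1.8]
opening: 0.002
clock: 27.88
tool_pos: [0.475, 0.0391, 0.0754]
eef_rot: [0.76, 0.649, -0.0, -0.0]
contact_force: [-0.5, -2.9, -2.2]
opening: 0.006
```

```bash
python3 -m creep '[{"hand":0.0,"slide":[0.0015,0,0],"turn":0}]'; python3 -m creep '[{"hand":0.0,"slide":[0.0015,0,0],"turn":0}]'; python3 - <<'E'
from h import *
p=snapshot('wrist');st()
cv2.imwrite('pics/w13.png',cv2.resize(p['frame'][...,::-1],(800,600)))
p=snapshot('side');st();cv2.imwrite('pics/s13.png',cv2.resize(p['frame'][90:240,180:380,::-1],(800,600)))
E
```

```text
clock: 28.0
tool_pos: [0.4752, 0.0408, 0.0755]
eef_rot: [0.76, 0.65, -0.0, -0.0]
contact_force: [-0.4, -2.7, -1.7]
opening: 0.003
clock: 28.12
tool_pos: [0.4753, 0.0417, 0.0755]
eef_rot: [0.76, 0.649, -0.001, 0.0]
contact_force: [-1.3, -6.6, -1.8]
opening: 0.011
t 28.175 pos [0.4753 0.0416 0.0755] rot [ 7.605e-01  6.493e-01 -9.000e-04  2.000e-04] F [-0.48 -3.79 -0.52] M [-0.897  0.121 -0.027] op 0.004
t 28.225 pos [0.4753 0.0416 0.0755] rot [ 7.605e-01  6.493e-01 -8.000e-04  1.000e-04] F [-0.29 -4.28 -2.44] M [-0.858  0.082 -0.09 ] op 0.004
```

View pics/w13.png

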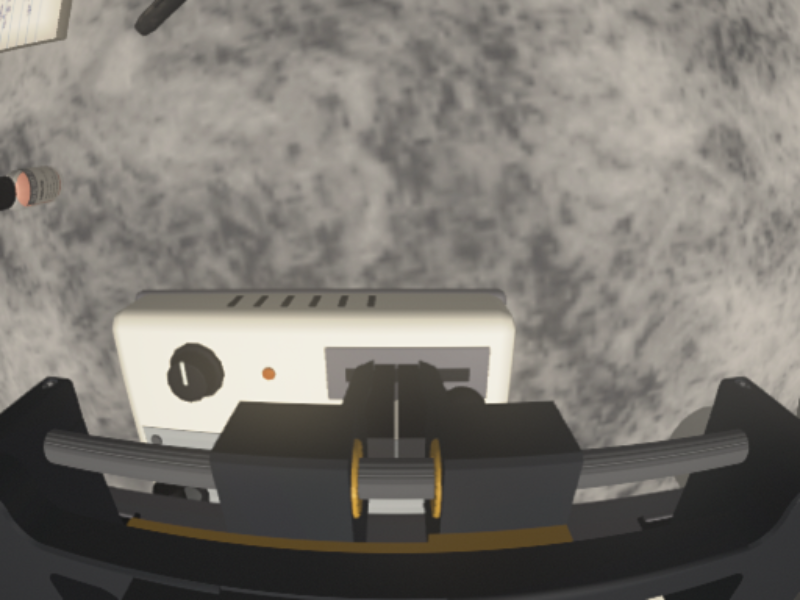

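View pics/s13.png

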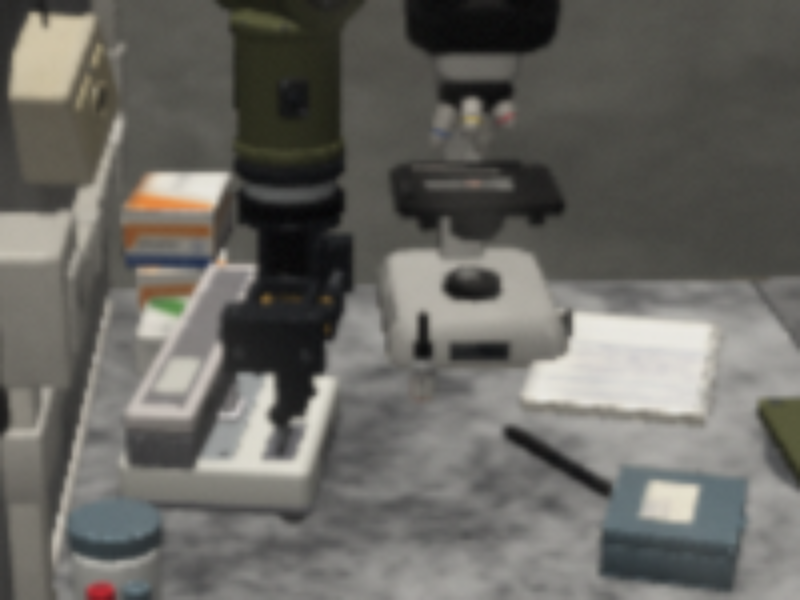

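The force has risen and the tool stalls, which looks like the stop. One more small push to confirm, then I back off and withdraw upwards.

```bash
python3 -m creep '[{"hand":0.0,"slide":[0.0015,0,0],"turn":0},{"hand":0.0,"slide":[0,0,0],"turn":0}]'; python3 -m creep '[{"hand":0.0,"slide":[-0.005,-0.002,0],"turn":0},{"hand":0.0,"slide":[-0.005,-0.002,0],"turn":0},{"hand":0.0,"slide":[0,0,-0.03],"turn":0},{"hand":0.0,"slide":[0,0,-0.05],"turn":0},{"hand":0.0,"slide":[0,0,-0.05],"turn":0}]'; python3 -m creep '[{"hand":0.0,"slide":[-0.02,-0.04,-0.01],"turn":0},{"hand":0.0,"slide":[-0.02,-0.04,0],"turn":0},{"hand":0.0,"slide":[0,0,0],"turn":0},{"hand":0.0,"slide":[0,0,0],"turn":0}]'
python3 - <<'E'
from h import *
from scipy.spatial.transform import Rotation as R
p=snapshot('wrist');s=st();T=R.from_quat(s['eef_rot']).as_matrix()
cv2.imwrite('pics/w14.png',cv2.resize(p['frame'][...,::-1],(800,600)))
for k in pinpoint('lever_knob',p)[:2]: w=atz(p,k['uv'],.075,True);print(k,np.array(k['uv'])*800/512,w)
p=snapshot('side');cv2.imwrite('pics/s14.png',cv2.resize(p['frame'][90:240,180:380,::-1],(800,600)))
for k in pinpoint('lever_knob',p)[:2]: w=atz(p,k['uv'],.075);print(k,w)
p=snapshot('top');cv2.imwrite('pics/t14.png',cv2.resize(p['frame'][90:290,150:450,::-1],(800,533)))
W=cloud(p).reshape(-1,3); m=(W[:,2]>.09)&(W[:,2]<.15)&(abs(W[:,0]-.54)<.05)&(W[:,1]<.2)&(W[:,1]>-.16); W=W[m];print(len(W))
if len(W)>30:
  for y in np.arange(-.15,.2,.04):
    k=W[abs(W[:,1]-y)<.02]
    if len(k):print('%.2f'%y,len(k),np.round(np.median(k,0),4))
E
```

```text
clock: 28.48
tool_pos: [0.4753, 0.0418, 0.0755]
eef_rot: [0.761, 0.649, -0.002, 0.001]
contact_force: [0.4, -7.7, -2.3]
opening: 0.004
clock: 29.1
tool_pos: [0.4703, 0.0353, 0.2071]
eef_rot: [0.76, 0.65, 0.001, -0.0]
contact_force: [2.0, -0.7, -0.1]
opening: 0.004
clock: 29.6
tool_pos: [0.3864, 0.0083, 0.2159]
eef_rot: [0.76, 0.65, 0.001, 0.0]
contact_force: [0.1, 0.6, -0.1]
opening: 0.007
t 29.65 pos [0.3868 0.0085 0.2158] rot [7.600e-01 6.499e-01 1.400e-03 3.000e-04] F [ 0.69 -0.23 -0.02] M [ 0.01  -0.042 -0.005] op 0.005
{'uv': [315.2, 260.6], 'conf': 0.6} [492.5    407.1875] [0.48564862 0.06216232 0.075     ]
{'uv': [253.1, 195.2], 'conf': 0.41} [0.47715285 0.07569295 0.075     ]
1779
-0.11 176 [ 0.5195 -0.1037  0.1272]
-0.07 246 [ 0.5236 -0.07    0.1271]
-0.03 242 [ 0.5306 -0.0302  0.1271]
0.01 230 [0.5361 0.0101 0.1272]
0.05 242 [0.5437 0.0501 0.127 ]
0.09 239 [0.5486 0.0905 0.1274]
0.13 247 [0.5561 0.1309 0.1272]
0.17 157 [0.5583 0.1632 0.1271]
```

View pics/w14.png

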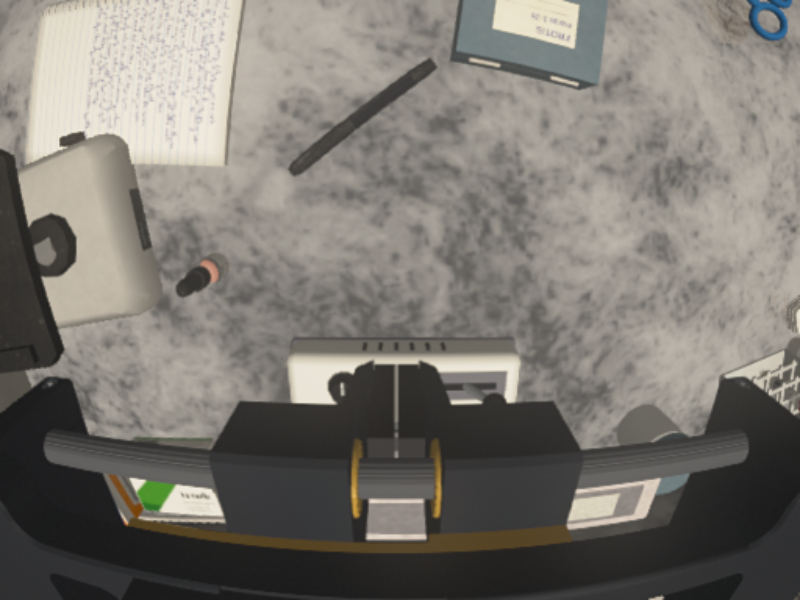

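View pics/s14.png

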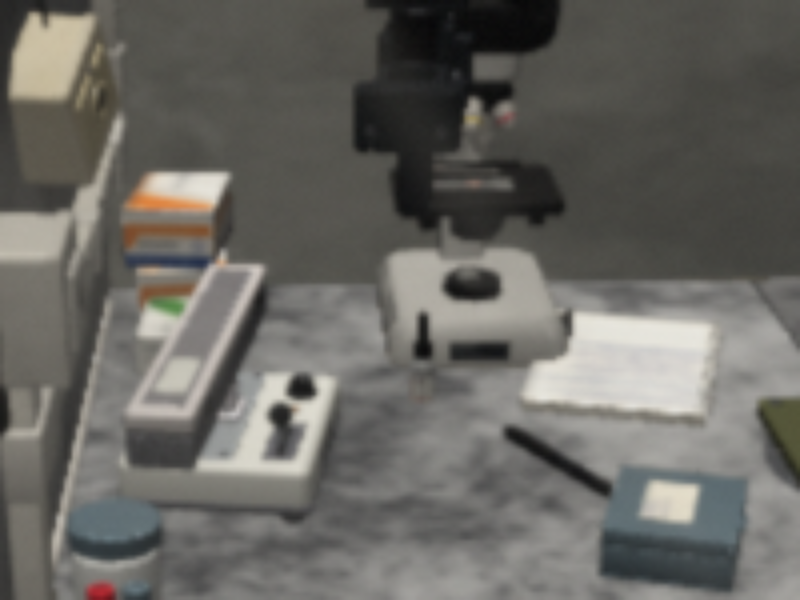

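View pics/t14.png

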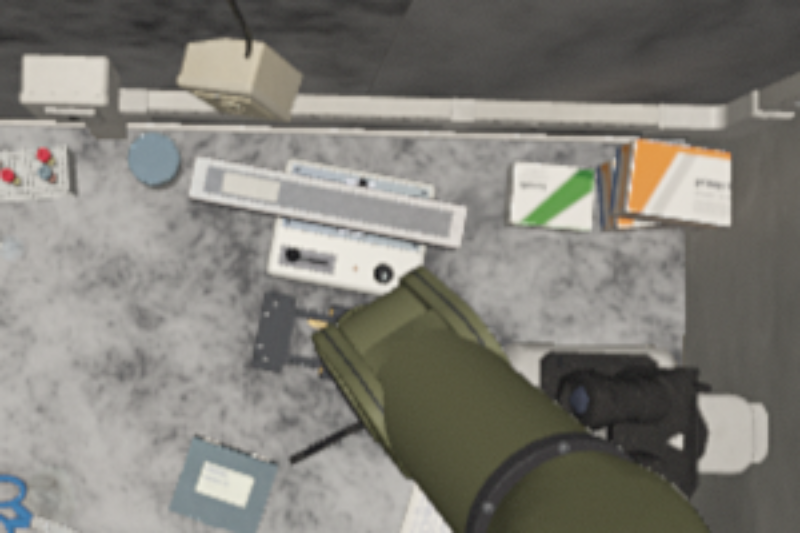

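```bash
python3 - <<'E'
from h import *
p=snapshot('top');z={'jar':0,'kit_carton':0,'dropper':0,'gauze':0}
for t in z:
    for q in pinpoint(t,p)[:2]: print(t,round(q['conf'],2),np.round(atz(p,q['uv'],0),3))
st();print(finish_job())
E
```

```text
jar 0.84 [0.584 0.229 0.   ]
kit_carton 0.77 [ 0.571 -0.247  0.   ]
kit_carton 0.73 [0.548 0.029 0.   ]
gauze 0.64 [ 0.557 -0.029  0.   ]
gauze 0.61 [0.501 0.433 0.   ]
t 30.1 pos [0.3853 0.0076 0.2155] rot [ 7.603e-01  6.496e-01  0.000e+00 -1.000e-04] F [ 0.36  1.53 -0.19] M [-0.023  0.006  0.023] op 0.005
the job is handed in; nothing more can be done
None
```

The case balances by itself across the rail, level and let go. The drive lever was then thrown to its other stop, and I handed the job in at about 30 s.

**Finding the balance point:** The first lift gave a weight of about 4.4 N, with the centre of mass about 36 mm from the middle. I set the case down and took it again there, and the moment was then nearly zero, about 1 mm off.

**Placing:** I laid the case on the rail in steps of 1 mm or less. It stayed level (about 0.2°) at 3 N grip and after release.

**Last checks:**
- **Case:** The lid height is the same along the whole length to within 0.4 mm (127 mm). The case runs about 8° off world y, against the mixer's 9°.
- **Lever:** The tool stalled against the stop at about 8 N. The knob now shows at (0.486, 0.062), against (0.484, 0.063) expected.
- **Bystanders:** The jar, carton and gauze were found within 0.5–2 cm of where they started, which is the detector's usual scatter. The dropper was not reported in the last top picture, but it shows standing in the wrist and side views.

**What disagreed:**
- **Moment sensor:** With the hand turned to the mixer's direction, it showed about 0.1 N m that looked like a 15–19 mm imbalance. The empty hand read the same after release, so it was sensor bias.
- **Contact load:** The first touch on the rail reached about 10 N before I eased off.
- **Case position:** The case sits about 10 mm towards the mixer's -x from the rail's middle. I chose this to keep the gripper clear of the wall trunking.

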